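# Set out the fittings for a drawer front and a cupboard door

### The arm

A 6-joint arm with a two-finger parallel gripper is mounted at the origin on the work surface. World frame = base frame: x ahead of the robot, y to its left, z up, the work surface at z = 0. Lengths are in m, angles in rad, forces in N, time in s.
With the tool pointing down it reaches from about 0.325 to 0.75 m from the base axis. Payload 7.6 kg.
Tool frame: the origin (TCP) lies at the very end of the fingers, on their centre line; the grasp point (between the pads) lies 19 mm behind it; z points along the fingers, y is the direction in which the jaws open and shut (so a half turn about z gives the same grasp; the last joint's range is limited). The gripper opens to 85 mm and grips with 20 to 120 N. Pads are 22 mm wide; open, the fingers measure 114 mm over their backs; the gripper's body (76 mm by 85 mm) begins 54 mm behind the grasp point. The pads swing forward as they close: fully open they stand 13 mm farther back than shut.
Start: joints at [1.257, 0.052, 1.401, -0, 1.689, -0.07], TCP at [0.127, 0.51, 0.203] pointing down, gripper open.
Joint ranges: [-2.9, 2.9], [-0.91, 2.17], [0.12, 2.37], [-1.06, 4.2], [0.26, 2.73], [-2.93, 2.93]. Speed limits (rad/s): [2.57, 2.57, 3.01, 3.14, 3.14, 3.14].

### API

Orientations are given as a 3x3 rotation matrix whose columns are the frame's x, y, z axes.
In Python, from plant import telemetry, imaging, workorder, spotter gives the robot as it stands.
- The arm moves only by the tool servo_tool, never from a script. Its argument "motion" is one flat list of numbers, 5 for each row, row after row: the shift along the tool's x, y, z in mm, then the turn about the tool's z in rad, then the finger opening in mm, from 0 to 85.4. In form: [tx, ty, tz, twist, claw, tx, ty, tz, twist, claw, ...]. A call has 1 to 10 rows; each row is the pose to reach, as a shift and turn from the pose measured when the call began, along the tool's axes at that moment; what a row does not reach only later rows make up. A row lasts 1/12 s, in which the tool goes at most 41.7 mm and 7.16 degrees, less where a joint would pass 70% of its speed; a pose out of reach is approached as far as the arm can. A call with a gripper value outside its range is refused whole. The fingers move at their own pace and stop on an object; "force" is the grip in N (left out, the last holds). Time passes only in rows, so rows that repeat a pose let the fingers close. It gives the time, the measured TCP pose, the force and the opening at its end, in the units of the state.
- telemetry.state(): the state, without advancing time (a new reading comes with each control period).
- imaging.snapshot(name): name is "side" or "top" or "wrist"; returns (picture, depth): 384x512x3 uint8, blue, green, red; 384x512 float32, m along the optical axis (not along the pixel's ray), 0 where there is no reading.
- imaging.camera_info(name): a dict with "fx", "fy", "cx", "cy" (pixels), "position" and "attitude" of the camera in the world. Camera axes: x right, y up, looking along -z (the intrinsics and any distortion apply to the point x, -y, -z); pixel columns grow to the right and rows downward; lengths in m; the calibration is good to about 2 mm. A picture is of the moment at which its call begins: read the wrist's pose just before it. camera_info takes no time and is no camera call; for the wrist camera it gives the pose at the moment of the call.
- workorder.job_done(): hands the job in, once; it reports no verdict.
Trained networks look in the newest picture that a camera, given by its name, has taken for a name from the list of things; names that differ only in an ending like _2 or _b are one class to them, and where a whole thing is asked for, a point or a joint stands for the part that bears it (a point fixed in the world has none). Each returns a list of dicts, best first, with "p" (0 to 1); they miss things now and then, are a little off and sometimes report something else, mostly with a low value. They report only what shows in the picture. A call takes as long as a camera call. They do not tell look-alikes from the thing itself.
- spotter.boxes_of(query, camera): "rect" ([left, top, right, bottom] in pixels, round what is visible of it).
- spotter.masks_of(query, camera): "mask" (384x512 bool, what is visible of it) and "rect" ([left, top, right, bottom] in pixels, round what is visible of it).
- spotter.spot_point(query, camera): "at" ([column, row] in pixels: a listed point, or the origin of a listed thing).
The state is a dict: "time_s": time; "joints": joint angles; "qvel": joint speeds; "effort": joint torques, N m; "tool_pos": TCP position; "tcp_rot": TCP orientation; "contact_force": force on the tool from outside, world axes, zero at the start; "ft_torque": the same for the moment, N m; "finger_gap": opening from 0.0 (shut) to 1.0 (fully open).
Only numpy, scipy, OpenCV 4.12 (cv2) and the standard library are available. Lean on these libraries where they do the work, as an engineer would, in place of code of your own. Each camera call takes 0.05 s, during which the arm holds its last target. There are 200 camera calls.

### The job

Set the fittings out ready for assembly: stand the bar handle on the oak drawer front with its feet over the two screw holes, and the brass knob on the white door over its hole. Lay the shut box of cam locks behind the drawer front (the side away from the robot) and the hinge, cup down as it lies now, behind the door, each centred on its panel, lengthways along the panel's far edge, with a gap of about 4 cm. Lay the ratchet handle flat, its middle midway between the centres of the two panels, and leave the tape measure, screwdriver and pry bar alone.

Things in the scene. Friction and masses are not known exactly. Their poses are not given: they have to be found in the camera images.
- front: Oak drawer front, fixed flat on the mat beside the door (left or right of it, level with it): 110 (x) x 180 (y) x 16 mm, two dark screw holes in its top face at x = 0, y = +64 and -64 mm. Origin: centre of its underside, on the mat. At yaw 0 x points away from the robot, y to the robot's left; the far edge is the +x edge.
- door: White cupboard door, fixed flat on the mat: 160 (x) x 180 (y) x 16 mm, one dark knob hole in its top face at x = +45, y = -60 mm. Origin: centre of its underside, on the mat. At yaw 0 x points away from the robot, y to the robot's left; the far edge is the +x edge.
- handle_mid (a point): Black steel bar handle standing on two feet on the 3 mm rubber mat, where all the loose things lie: bar 160 long (its x axis), 14 wide, 10 mm thick, 32 mm tall in all; feet 14 x 12 mm, 128 mm between centres. This point: its middle, 16 mm above the soles. About 0.11 kg.
- knob_mid (a point): Round brass cupboard knob standing on its 22 mm foot: 28 mm tall, head 32 mm across from 17 to 24 mm up. This point: on its axis, 14 mm above its foot. 0.06 kg.
- cambox_mid (a point): Clear plastic box of grey metal cam locks, lid shut: 90 (x) x 56 (y) x 36 mm tall. This point: its centre, 18 mm above its underside. About 0.25 kg.
- hinge_mid (a point): Opened-out concealed steel cupboard hinge lying cup down: 102 long (x), 52 wide over its screw wings, 24 mm tall. 35 mm cup with wings centred at x = -35, dark mounting plate with wings at x = +37. The arm on top, 20 mm wide and 13 to 24 mm up, is free on both sides from x = -17 to +29. This point: middle, 12 mm above its underside. 0.10 kg.
- ratchet_mid (a point): Ratchet handle lying flat: 165 mm long (x), red grip 24 wide and 22 mm tall from x = -82 to +12 mm, thin steel neck 13 mm wide, steel head 33 mm across at x = +66. This point: the middle of its length, 12 mm above its underside. About 0.22 kg.
- tape: Bystander: yellow tape measure lying on its side, 66 x 62 x 33 mm. Origin: centre of its underside.
- screwdriver: Bystander: screwdriver with a blue handle, 200 mm long (x), lying. Origin under its middle.
- prybar: Bystander: flat stainless steel pry bar, 240 mm long (y), lying at the back of the mat. Origin: centre of its underside.
There are look-alikes about, which are no part of the job. What is shaped like the part that bears hinge_mid but pink is not meant.

How it is judged:
By the outcome, as a careful person would: the job done as asked, in the order asked, and still so for the second after the job is handed in, with the robot touching nothing.
It also fails if it takes over 112 s, if anything falls off the work surface, if the arm or the gripper's body presses on something with over 40 N, if the wrist force passes 120 N, or if a joint passes its speed limit or range.

## Working session

There is one attempt and no reset: what is moved stays moved. The work goes in short steps, Python scripts to look and compute and a tool call to move; the robot and the scene stay as the last step left them, time stands still between calls to the robot, and variables do not carry over. Pictures are saved under pics/ and viewed, about 12 in all and at most 16, crops included, and the job is handed in when it is done.

Besides the shell and the picture viewer there is one more tool, called after "Request:" as name(argument=value, ...), one argument or row to a line, values as JSON. servo_tool: Moves the arm, as the interface text tells. Its arguments: {"type":"object","properties":{"motion":{"type":"array"},"force":{"type":"number"}},"required":["motion"]}

```bash
mkdir -p pics; cat > h.py <<'E'
import numpy as np, cv2
from plant import telemetry, imaging, workorder, spotter
def cam(n):
    i=imaging.camera_info(n); return i
def world(i,u,v,z=None,d=None):
    R=np.array(i["attitude"],float); p=np.array(i["position"],float)
    r=R@np.array([(u-i["cx"])/i["fx"],-(v-i["cy"])/i["fy"],-1.])
    t=d if d is not None else (z-p[2])/r[2]
    return p+t*r
def cloud(i,D):
    R=np.array(i["attitude"],float); p=np.array(i["position"],float)
    v,u=np.mgrid[:D.shape[0],:D.shape[1]]
    c=np.stack([(u-i["cx"])/i["fx"],-(v-i["cy"])/i["fy"],-np.ones(D.shape)],-1)*D[...,None]
    return c@R.T+p
E
python3 - <<'E'
from h import *
for n in ("top","side"):
    i=cam(n); print(i)
    P,D=imaging.snapshot(n); cv2.imwrite(f"pics/{n}0.png",cv2.resize(P,(800,600),interpolation=cv2.INTER_CUBIC)); np.savez(f"{n}0.npz",P=P,D=D)
    for q in ["front","door","handle_mid","knob_mid","cambox_mid","hinge_mid","ratchet_mid","tape","screwdriver","prybar"]:
        if n=="top":
            for r in spotter.spot_point(q,n)[:3]: print(q,r, world(i,*r["at"],z=0.02).round(3))
print(telemetry.state())
E
```

```text
{'fx': 441.9030933573941, 'fy': 441.9030933573941, 'cx': 257.5382786224123, 'cy': 193.3813399703669, 'position': array([0.39375557, 0.01680321, 1.37127151]), 'attitude': array([[ 0.02550161,  0.99796441, -0.05845251],
       [-0.9996311 ,  0.0260035 ,  0.00784162],
       [ 0.00934563,  0.05823097,  0.99825939]])}
front {'at': [170.8, 193.3], 'p': 0.68} [0.466 0.271 0.02 ]
door {'at': [344.0, 202.5], 'p': 0.81} [ 0.452 -0.259  0.02 ]
handle_mid {'at': [224.7, 130.8], 'p': 0.56} [0.664 0.112 0.02 ]
handle_mid {'at': [346.1, 203.5], 'p': 0.19} [ 0.449 -0.266  0.02 ]
knob_mid {'at': [234.9, 195.8], 'p': 0.53} [0.464 0.075 0.02 ]
knob_mid {'at': [226.1, 129.5], 'p': 0.27} [0.668 0.108 0.02 ]
cambox_mid {'at': [264.5, 132.5], 'p': 0.59} [ 0.662 -0.011  0.02 ]
cambox_mid {'at': [344.8, 203.2], 'p': 0.53} [ 0.45  -0.262  0.02 ]
hinge_mid {'at': [155.3, 292.7], 'p': 0.94} [0.165 0.307 0.02 ]
hinge_mid {'at': [233.4, 194.2], 'p': 0.85} [0.468 0.08  0.02 ]
hinge_mid {'at': [286.7, 241.5], 'p': 0.85} [ 0.328 -0.086  0.02 ]
ratchet_mid {'at': [300.3, 135.2], 'p': 0.7} [ 0.656 -0.121  0.02 ]
tape
[... 738 characters left out ...]
  1.68863119e+00, -7.02920394e-02]), 'qvel': array([ 3.42729428e-04, -1.14306596e-03,  3.32529959e-04,  2.19869325e-05,
        3.46313231e-04, -9.69722608e-04]), 'effort': array([ 6.17320293e-04, -3.81352293e+01, -3.60179794e+01,  9.26286657e-05,
        1.49401817e-04,  3.72684394e-05]), 'tool_pos': array([0.12671101, 0.50948541, 0.20310947]), 'tcp_rot': array([[-9.70428367e-01,  2.41389276e-01,  3.51247027e-05],
       [ 2.41389277e-01,  9.70428367e-01,  2.47259848e-05],
       [-2.81174203e-05,  3.24735236e-05, -9.99999999e-01]]), 'contact_force': array([-0.57722598,  0.28599035,  0.32048948]), 'ft_torque': array([-0.02055196,  0.02798643, -0.00417943]), 'finger_gap': 0.9959355893475861}
```

View pics/top0.png

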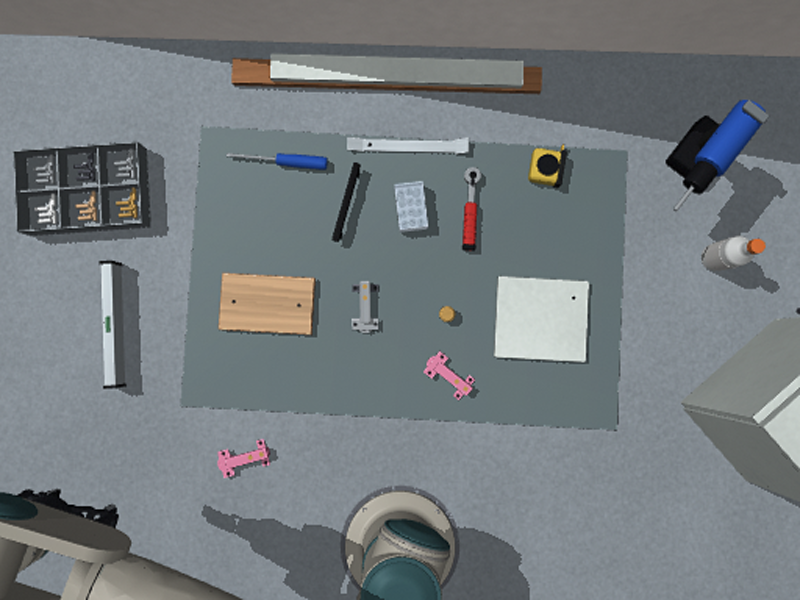

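View pics/side0.png

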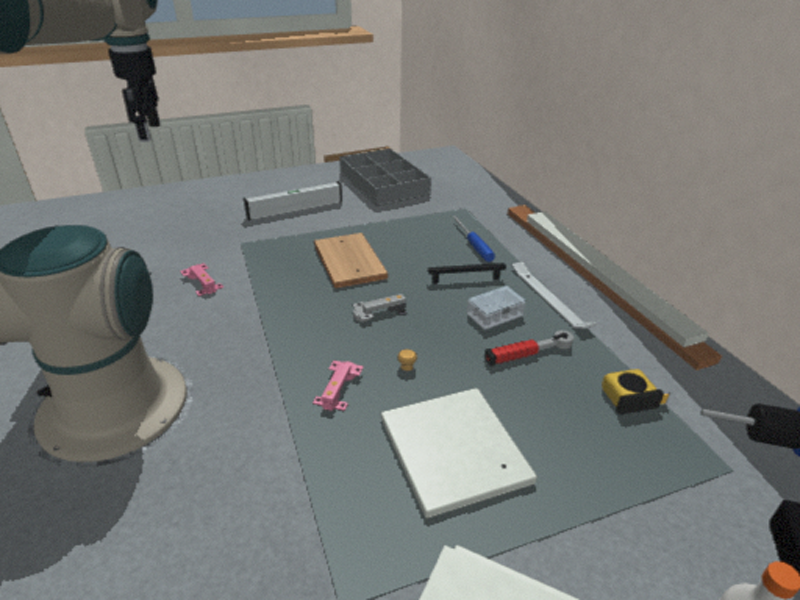

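Top view (800x600 picture): grey hinge at (366,306). There are pink look-alikes at (450,375) and (243,458). The one meant is the grey one, since pink is excluded. Knob (447,314), bar handle (346,202), cam box (411,208), ratchet (471,210), oak front (267,304), door (542,319). The crop below also confirms the hinge.

```bash
cat >> h.py <<'E'
def rect(i,m,z):
    c,_=cv2.findContours(m.astype(np.uint8),cv2.RETR_EXTERNAL,cv2.CHAIN_APPROX_NONE)
    c=max(c,key=cv2.contourArea)[:,0,:]
    w=np.array([world(i,u,v,z=z)[:2] for u,v in c])
    (x,y),(a,b),t=cv2.minAreaRect((w*1000).astype(np.float32))
    if a<b: a,b,t=b,a,t+90
    return round(x,1),round(y,1),round(a,1),round(b,1),round((t+90)%180-90,1)
E
python3 - <<'E'
from h import *
i=cam("top"); P,D=imaging.snapshot("top")
for q,z in [("front",.019),("door",.019),("handle_mid",.035),("knob_mid",.025),("cambox_mid",.039),("hinge_mid",.02),("ratchet_mid",.02),("tape",.03),("screwdriver",.02)]:
    for r in spotter.masks_of(q,"top")[:3]:
        print(q,r["p"],r["rect"],rect(i,r["mask"],z))
# holes
g=cv2.cvtColor(P,cv2.COLOR_BGR2GRAY)
for nm,(a,b,c,d) in dict(front=(142,178,200,212),door=(322,182,372,226)).items():
    s=cv2.resize(g[b:d,a:c],None,fx=8,fy=8,interpolation=cv2.INTER_CUBIC)
    bl=np.median(s); m=(s<bl-45).astype(np.uint8)
    n,l,st,ce=cv2.connectedComponentsWithStats(m)
    for k in range(1,n):
        if 60<st[k,4]<1500: 
            u,v=(ce[k]+.5)/8-.5+np.array([a,b]); print(nm,st[k,4],u.round(1),v.round(1),world(i,u,v,z=.019).round(4))
C=cloud(i,D)
for u,v in [(224,132),(286,201),(264,133),(233,193),(301,148),(171,195),(346,205),(250,240)]: print(u,v,C[v-1:v+2,u-1:u+2,2].round(4).ravel()[[0,4,8]])
c=P[80:260,130:390]; cv2.imwrite("pics/crop1.png",cv2.resize(c,None,fx=3,fy=3,interpolation=cv2.INTER_CUBIC))
print(cam("wrist"))
E
```

```text
front 0.64 [137.5, 172.3, 200.8, 215.4] (464.2, 274.1, 186.3, 117.8, 88.5)
front 0.34 [211.9, 104.3, 231.1, 153.3] (667.9, 122.3, 159.6, 20.7, -14.6)
door 0.6 [316.0, 176.0, 377.1, 232.2] (447.0, -266.3, 186.5, 162.8, 88.0)
handle_mid 0.52 [214.2, 103.4, 230.6, 155.6] (666.4, 122.0, 160.6, 20.1, -12.5)
knob_mid 0.65 [282.4, 197.8, 291.9, 208.8] (452.4, -81.9, 23.8, 21.5, -43.6)
cambox_mid 0.55 [253.8, 114.0, 274.8, 146.7] (660.5, -5.6, 95.0, 57.1, 8.5)
cambox_mid 0.16 [220.5, 87.1, 300.4, 99.1] (779.7, 5.0, 235.9, 31.1, -88.4)
hinge_mid 0.75 [138.1, 281.6, 171.9, 302.1] (162.8, 307.4, 100.3, 50.9, -74.1)
hinge_mid 0.69 [272.8, 226.1, 302.0, 257.1] (331.6, -86.7, 97.6, 48.0, 51.7)
hinge_mid 0.55 [226.1, 178.4, 238.0, 215.1] (463.0, 81.1, 98.1, 48.9, 1.7)
ratchet_mid 0.65 [295.0, 109.0, 307.8, 158.8] (663.5, -121.6, 163.0, 28.5, -1.7)
tape 0.74 [337.4, 96.4, 361.6, 119.4] (750.1, -271.2, 76.6, 66.7, -7.3)
screwdriver 0.76 [146.5, 95.6, 209.1, 109.4] (747.8, 220.6, 115.5, 29.8, 85.2)
front 348 149.2 192.6 [0.4668 0.3376 0.019 ]
front 356 190.9 195.0 [0.4627 0.2099 0.019 ]
front 802 199.0 204.9 [0.4332 0.184  0.019 ]
front 888 148.9 211.0 [0.4103 0.3361 0.019 ]
door 348 366.7 190.2 [ 0.4914 -0.3289  0.019 ]
224 132 [ 0.0311  0.0035 -0.0005]
286 201 [0.0336 0.0324 0.036 ]
264 133 [0.0376 0.0422 0.0411]
233 193 [0.0306 0.0254 0.0298]
301 148 [0.0262 0.0257 0.0257]
171 195 [0.0221 0.0185 0.0183]
346 205 [0.0178 0.0207 0.0214]
250 240 [-0.0003  0.0031  0.0054]
{'fx': 332.1006354854471, 'fy': 332.1006354854471, 'cx': 262.69242610624804, 'cy': 195.1240562544779, 'position': array([0.05473478, 0.52735705, 0.37304762]), 'attitude': array([[ 0.24255409, -0.92920615, -0.27882513],
       [ 0.97013672,  0.23187521,  0.07119428],
       [-0.00150153, -0.28776696,  0.95769929]])}
```

View pics/crop1.png

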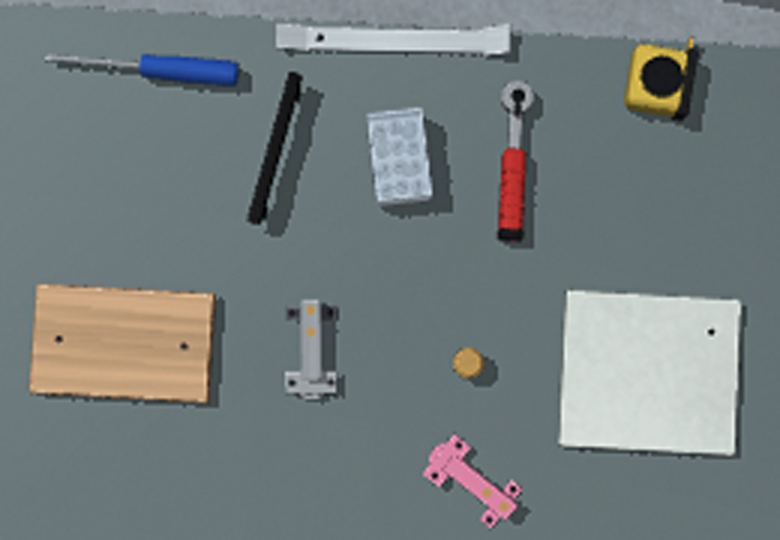

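The crop confirms the grey hinge at (312,345), with the cup towards the robot. The pink look-alike at (470,480) stays where it is.

```bash
cat >> h.py <<'E'
def go(x,y,z,psi):
    "tool shift in mm and twist to a world TCP pose; psi = direction of tool y, deg"
    s=telemetry.state(); R=np.array(s["tcp_rot"]); p=np.array(s["tool_pos"])
    d=R.T@(np.array([x,y,z])-p)*1000
    now=np.degrees(np.arctan2(R[1,1],R[0,1])); t=(now-psi+180)%360-180
    print(f"t={s['time_s']:.1f} q6={s['joints'][5]:.2f} psi={now:.1f} pos={p.round(4)} gap={s['finger_gap']*85.4:.1f} F={s['contact_force'].round(1)} ->",d.round(1),round(np.radians(t),3), "rows",round(max(np.linalg.norm(d)/41.7,abs(t)/7.16),1))
E
python3 -c "
from h import *
go(.60,.11,.2,76.5)"
```

```text
t=1.1 q6=-0.07 psi=76.0 pos=[0.1267 0.5095 0.2031] gap=85.4 F=[-1.  -0.5 -0.1] -> [-555.7 -273.4    3.1] -0.008 rows 14.9
```

Request:
servo_tool(
  motion=[-555,-273,3,-0.01,85,-555,-273,3,-0.01,85,-555,-273,3,-0.01,85,-555,-273,3,-0.01,85,-555,-273,3,-0.01,85,-555,-273,3,-0.01,85,-555,-273,3,-0.01,85,-555,-273,3,-0.01,85,-555,-273,3,-0.01,85,-555,-273,3,-0.01,85],
)

```text
time_s: 1.93
tool_pos: [0.4465, 0.2391, 0.2013]
tcp_rot: [[-0.973, 0.232, 0.001], [0.232, 0.973, 0.0], [-0.001, 0.001, -1.0]]
contact_force: [1.1, 1.3, 0.2]
finger_gap: 0.997
```

```bash
python3 -c "
from h import *
go(.60,.11,.2,76.5)"
```

```text
t=1.9 q6=-0.92 psi=76.6 pos=[0.4465 0.2391 0.2013] gap=85.2 F=[1.1 1.3 0.2] -> [-179.3  -90.     1.4] 0.002 rows 4.8
```

```bash
cat >> h.py <<'E'
def holes(i,P,nom,z=.019,th=40,r=22):
    g=cv2.cvtColor(P,cv2.COLOR_BGR2GRAY); R=np.array(i["attitude"]); p=np.array(i["position"])
    for n in nom:
        c=R.T@(np.array([n[0],n[1],z])-p); u=i["cx"]+i["fx"]*c[0]/-c[2]; v=i["cy"]-i["fy"]*c[1]/-c[2]
        a,b=int(u)-r,int(v)-r
        if a<0 or b<0 or a+2*r>511 or b+2*r>383: print(n,"out",u,v); continue
        s=cv2.resize(g[b:b+2*r,a:a+2*r],None,fx=8,fy=8,interpolation=cv2.INTER_CUBIC)
        k,l,st,ce=cv2.connectedComponentsWithStats((s<np.median(s)-th).astype(np.uint8))
        for j in range(1,k):
            if 150<st[j,4]<8000:
                uu,vv=(ce[j]+.5)/8-.5+np.array([a,b]); print(n,st[j,4],uu.round(1),vv.round(1),world(i,uu,vv,z=z).round(4))
E
python3 - <<'E'
from h import *
P,D=imaging.snapshot("wrist"); i=cam("wrist")
cv2.imwrite("pics/w1.png",P)
holes(i,P,[(.4668,.3376),(.4627,.2099)])
E
```

```text
(0.4668, 0.3376) 6526 380.9 149.9 [0.4628 0.3594 0.019 ]
(0.4668, 0.3376) 2213 356.1 163.4 [0.471  0.3315 0.019 ]
(0.4627, 0.2099) 2171 240.3 186.5 [0.4663 0.2041 0.019 ]
```

View pics/w1.png

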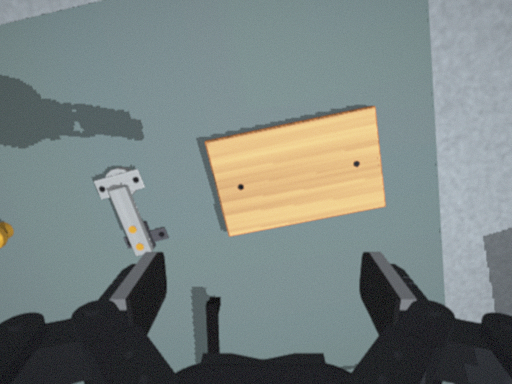

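Request:
servo_tool(
  motion=[-180,-90,1,0,45,-180,-90,1,0,45,-180,-90,1,0,45,-180,-90,1,0,45,-180,-90,1,0,45,-180,-90,1,0,45,-180,-90,1,0,45],
)

```text
time_s: 2.57
tool_pos: [0.6051, 0.1024, 0.1989]
tcp_rot: [[-0.971, 0.24, 0.0], [0.24, 0.971, -0.003], [-0.001, -0.003, -1.0]]
contact_force: [-0.5, 0.9, -0.4]
finger_gap: 0.527
```

```bash
python3 - <<'E'
from h import *
P,D=imaging.snapshot("wrist"); i=cam("wrist")
cv2.imwrite("pics/w2.png",P); np.savez("w2.npz",P=P,D=D)
for q,z in [("handle_mid",.035),("cambox_mid",.039),("ratchet_mid",.02)]:
    for r in spotter.masks_of(q,"wrist")[:2]: print(q,r["p"],r["rect"],rect(i,r["mask"],z))
    for r in spotter.spot_point(q,"wrist")[:2]: print(q,r, world(i,*r["at"],z=.019).round(4))
C=cloud(i,D); g=P.max(-1)
m=(g<60)&(C[...,2]>.029)&(C[...,2]<.045)
m=cv2.morphologyEx(m.astype(np.uint8),cv2.MORPH_OPEN,np.ones((2,2)))
print(rect(i,m,.035), m.sum()); go(.666,.122,.2,76.5)
E
```

```text
handle_mid 0.66 [285.5, 145.9, 306.1, 287.3] (665.2, 122.8, 159.2, 15.4, -14.1)
handle_mid {'at': [293.4, 214.0], 'p': 0.97} [0.6643 0.1234 0.019 ]
cambox_mid 0.73 [141.0, 188.3, 225.2, 276.3] (657.9, 1.0, 96.3, 67.3, 8.1)
cambox_mid 0.65 [284.1, 145.4, 305.8, 286.2] (663.1, 122.8, 158.3, 16.1, -13.7)
cambox_mid {'at': [184.2, 236.2], 'p': 0.77} [ 0.6609 -0.004   0.019 ]
cambox_mid {'at': [89.8, 255.0], 'p': 0.59} [ 0.6574 -0.1185  0.019 ]
ratchet_mid 0.62 [49.6, 191.9, 109.5, 296.7] (643.0, -118.0, 127.6, 34.5, -0.7)
ratchet_mid {'at': [89.9, 260.1], 'p': 0.95} [ 0.6636 -0.121   0.019 ]
(666.0, 124.4, 155.9, 13.3, -13.6) 1847
t=2.9 q6=-1.22 psi=76.4 pos=[0.6038 0.1051 0.2012] gap=45.0 F=[1.  0.5 0.9] -> [-56.4  31.    1.3] -0.002 rows 1.5
```

View pics/w2.png

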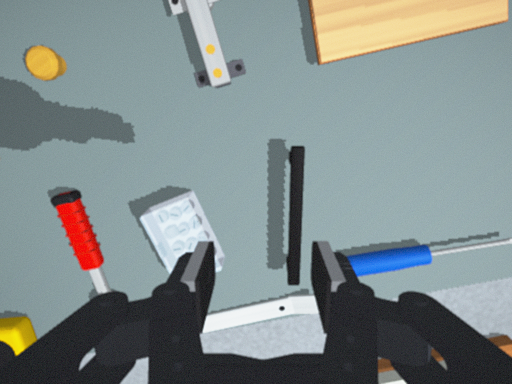

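```bash
python3 -c "
from h import *
go(.666,.1235,.06,76.2)
go(.666,.1235,.012,76.2)"
```

```text
t=2.9 q6=-1.22 psi=76.4 pos=[0.6038 0.1051 0.2012] gap=45.0 F=[1.  0.5 0.9] -> [-55.5  32.7 141.3] 0.003 rows 3.7
t=2.9 q6=-1.22 psi=76.4 pos=[0.6038 0.1051 0.2012] gap=45.0 F=[1.  0.5 0.9] -> [-55.4  32.8 189.3] 0.003 rows 4.8
```

Request:
servo_tool(
  motion=[-55.5,32.7,60,0,40,-55.5,32.7,120,0,40,-55.5,32.7,150,0,40,-55.5,32.7,165,0,40,-55.5,32.7,180,0,40,-55.5,32.7,189,0,40,-55.5,32.7,189,0,40,-55.5,32.7,189,0,0,-55.5,32.7,189,0,0,-55.5,32.7,189,0,0],
  force=40,
)

```text
time_s: 3.75
tool_pos: [0.6678, 0.1237, 0.0161]
tcp_rot: [[-0.972, 0.236, 0.009], [0.236, 0.972, -0.002], [-0.009, 0.0, -1.0]]
contact_force: [0.3, -0.1, 0.6]
finger_gap: 0.049
```

Request:
servo_tool(
  motion=[0,0,0,0,0,0,0,0,0,0,0,0,0,0,0,0,0,-40,0,0,0,0,-70,0,0,0,0,-80,0,0,0,0,-80,0,0],
)

```text
time_s: 4.33
tool_pos: [0.6692, 0.1241, 0.1011]
tcp_rot: [[-0.972, 0.236, 0.017], [0.236, 0.972, -0.001], [-0.017, 0.003, -1.0]]
contact_force: [0.6, 0.2, 0.3]
finger_gap: -0.002
```

```bash
python3 - <<'E'
from h import *
i=cam("wrist");P,D=imaging.snapshot("wrist")
cv2.imwrite("pics/w3.png",P)
C=cloud(i,D); g=P.max(-1)
go(.4648,.2738,.1,-1.84)
z=telemetry.state()["tool_pos"][2]-.012+.035
m=(g<60)&(abs(C[...,2]-z)<.008)
m=cv2.morphologyEx(m.astype(np.uint8),cv2.MORPH_OPEN,np.ones((2,2)))
print(rect(i,m,z), m.sum())
E
```

```text
t=4.4 q6=-1.20 psi=76.4 pos=[0.6679 0.1239 0.0977] gap=-0.6 F=[-0.3  0.5 -0.5] -> [232.7  97.8  -4.9] 1.365 rows 10.9Traceback (most recent call last):
  File "<stdin>", line 9, in <module>
  File "h.py", line 17, in rect
    c=max(c,key=cv2.contourArea)[:,0,:]
      ~~~^^^^^^^^^^^^^^^^^^^^^^^
ValueError: max() iterable argument is empty
```

View pics/w3.png

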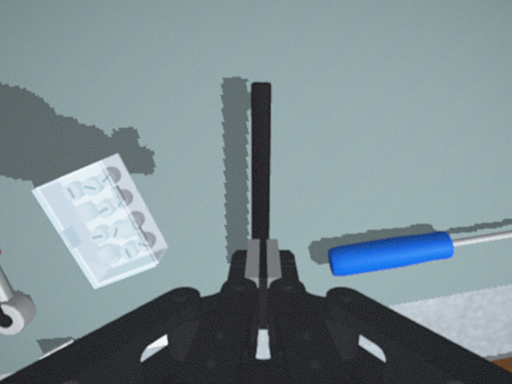

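Picture w3: the grip is empty, and the bar is still on the mat at (262,160). The fingers shut before the arm had settled and passed over the bar. I'll measure again and go in lower, with settling time.

```bash
python3 - <<'E'
from h import *
i=cam("wrist");P,D=imaging.snapshot("wrist")
C=cloud(i,D); g=P.max(-1)
m=(g<60)&(abs(C[...,2]-.035)<.008); m[:, :200]=0; m[:,320:]=0
m=cv2.morphologyEx(m.astype(np.uint8),cv2.MORPH_OPEN,np.ones((2,2)))
print(rect(i,m,.035), m.sum())
v,u=np.nonzero(m); W=C[v,u]; print(W.min(0),W.max(0)); print(np.degrees(np.arctan2(*np.cov(W[:,0],W[:,1])[::-1,0])), W.mean(0), np.median(W[:,2]))
i=cam("top");P,D=imaging.snapshot("top")
for r in spotter.masks_of("handle_mid","top")[:2]: print(r["p"],rect(i,r["mask"],.035))
go(.666,.1235,.007,76.2)
E
```

```text
(644.6, 128.8, 110.9, 12.4, -13.7) 2661
[0.58952504 0.11007353 0.00084613] [0.7000454  0.14752812 0.26679082]
-13.763238866813452 [0.64053409 0.12974934 0.03483868] 0.03416834536007257
0.54 (652.1, 125.9, 49.4, 14.3, -14.0)
t=4.5 q6=-1.20 psi=76.4 pos=[0.666  0.1236 0.0934] gap=0.3 F=[-0.3 -0.2  0. ] -> [ 0.4 -0.  86.4] 0.003 rows 2.1
```

Request:
servo_tool(
  motion=[0,0,20,0,32,0,0,40,0,32,0,0,60,0,32,0,0,74,0,32,0,0,84,0,32,0,0,85,0,32,0,0,85,0,32,0,0,85,0,32,0,0,85,0,32,0,0,85,0,32],
)

```text
time_s: 5.37
tool_pos: [0.6671, 0.1235, 0.0099]
tcp_rot: [[-0.972, 0.236, 0.007], [0.236, 0.972, -0.002], [-0.007, -0.0, -1.0]]
contact_force: [0.1, 0.1, 0.1]
finger_gap: 0.373
```

Request:
servo_tool(
  motion=[0,0,0,0,0,0,0,0,0,0,0,0,0,0,0,0,0,0,0,0],
  force=40,
)

```text
time_s: 5.7
tool_pos: [0.6672, 0.1235, 0.0101]
tcp_rot: [[-0.972, 0.236, 0.007], [0.236, 0.972, -0.002], [-0.008, -0.0, -1.0]]
contact_force: [0.0, -0.2, 0.0]
finger_gap: 0.003
```

```bash
python3 - <<'E'
from h import *
i=cam("side");P,D=imaging.snapshot("side"); 
a=cv2.resize(P[140:260,240:400],(800,600),interpolation=cv2.INTER_CUBIC)
cv2.imwrite("pics/s4.png",a)
print(telemetry.state())
E
```

```text
{'time_s': 5.75, 'joints': array([ 0.1300343 ,  0.60392652,  1.11519691, -0.0029942 ,  1.41560664,
       -1.20230129]), 'qvel': array([ 4.88864326e-05,  4.39287348e-04,  1.56171337e-03,  7.80986196e-04,
        3.93350617e-04, -2.15609322e-03]), 'effort': array([ 1.42296591e-03, -5.70992982e+01, -3.39889741e+01, -1.06236388e-02,
       -2.56289716e-02, -5.59779585e-05]), 'tool_pos': array([0.66714778, 0.12353819, 0.00992398]), 'tcp_rot': array([[-9.71782689e-01,  2.35768372e-01,  7.18883682e-03],
       [ 2.35759697e-01,  9.71809235e-01, -2.04329712e-03],
       [-7.46792285e-03, -2.90802773e-04, -9.99972072e-01]]), 'contact_force': array([-0.2692306 , -0.71186406, -0.04632658]), 'ft_torque': array([-0.00296923, -0.00418756, -0.0440643 ]), 'finger_gap': -0.003968458655453019}
```

View pics/s4.png

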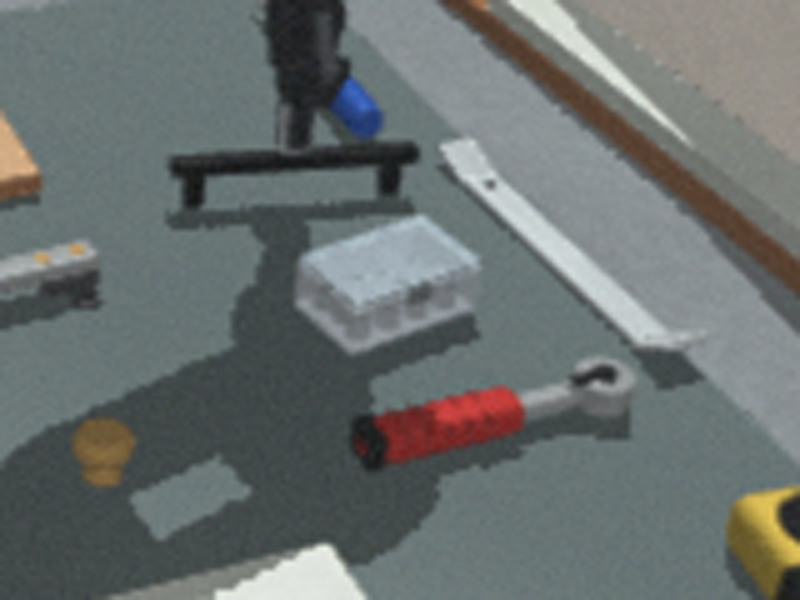

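```bash
python3 - <<'E'
from h import *
i=cam("side");P,D=imaging.snapshot("side"); C=cloud(i,D)
for v in range(150,186,2): print(v,[ (u,C[v,u].round(3).tolist(),int(P[v,u].max())) for u in (298,301)])
i=cam("wrist");P,D=imaging.snapshot("wrist"); C=cloud(i,D)
cv2.imwrite("pics/w5.png",cv2.resize(P[190:384,130:390],None,fx=3,fy=3))
E
```

```text
150 [(298, [0.65, 0.109, 0.117], 30), (301, [0.654, 0.097, 0.123], 38)]
152 [(298, [0.654, 0.114, 0.107], 38), (301, [0.639, 0.072, 0.132], 45)]
154 [(298, [0.653, 0.112, 0.101], 47), (301, [0.638, 0.068, 0.127], 34)]
156 [(298, [0.653, 0.111, 0.095], 36), (301, [0.64, 0.071, 0.119], 37)]
158 [(298, [0.645, 0.096, 0.098], 38), (301, [0.647, 0.081, 0.105], 36)]
160 [(298, [0.646, 0.097, 0.09], 41), (301, [0.655, 0.093, 0.091], 38)]
162 [(298, [0.657, 0.114, 0.072], 62), (301, [0.665, 0.11, 0.073], 42)]
164 [(298, [0.655, 0.11, 0.067], 47), (301, [0.666, 0.11, 0.065], 44)]
166 [(298, [0.658, 0.114, 0.057], 48), (301, [0.666, 0.11, 0.058], 44)]
168 [(298, [0.657, 0.111, 0.052], 50), (301, [0.666, 0.109, 0.051], 44)]
170 [(298, [0.663, 0.12, 0.038], 95), (301, [0.671, 0.116, 0.039], 77)]
172 [(298, [0.662, 0.117, 0.032], 31), (301, [0.674, 0.119, 0.029], 21)]
174 [(298, [0.682, 0.15, 0.001], 91), (301, [0.69, 0.145, 0.003], 114)]
176 [(298, [0.676, 0.14, 0.001], 120), (301, [0.682, 0.13, 0.006], 117)]
178 [(298, [0.671, 0.129, 0.001], 116), (301, [0.677, 0.121, 0.004], 118)]
180 [(298, [0.664, 0.116, 0.003], 118), (301, [0.672, 0.111, 0.004], 119)]
182 [(298, [0.658, 0.104, 0.004], 73), (301, [0.665, 0.097, 0.006], 72)]
184 [(298, [0.652, 0.093, 0.005], 72), (301, [0.663, 0.094, 0.002], 104)]
```

View pics/w5.png

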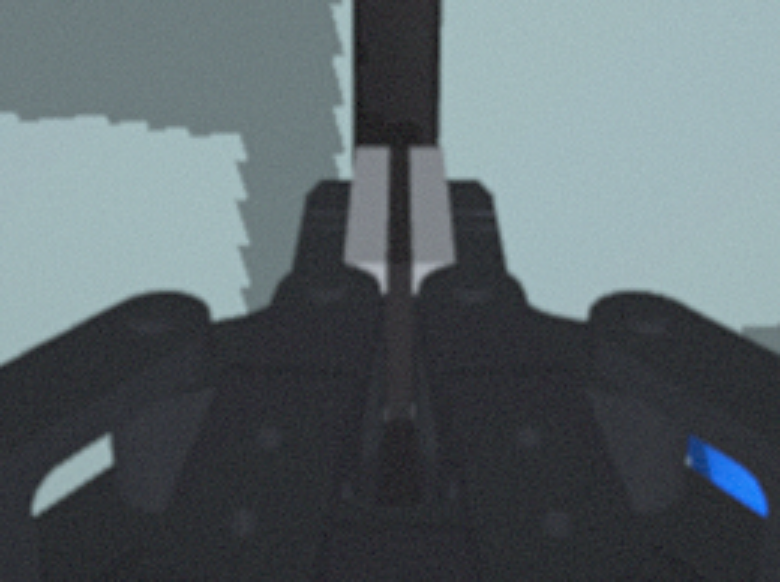

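```bash
python3 - <<'E'
from h import *
i=cam("wrist");P,D=imaging.snapshot("wrist"); C=cloud(i,D)
for v in range(226,280,4): print(v,[C[v,u].round(3).tolist() for u in (255,263,271)])
E
```

```text
226 [[0.651, 0.123, 0.033], [0.651, 0.127, 0.036], [0.653, 0.131, 0.035]]
230 [[0.653, 0.123, 0.034], [0.654, 0.127, 0.034], [0.655, 0.13, 0.034]]
234 [[0.655, 0.122, 0.034], [0.657, 0.126, 0.032], [0.657, 0.13, 0.034]]
238 [[0.657, 0.122, 0.035], [0.658, 0.126, 0.035], [0.659, 0.129, 0.035]]
242 [[0.654, 0.123, 0.045], [0.655, 0.126, 0.045], [0.657, 0.13, 0.043]]
246 [[0.655, 0.123, 0.048], [0.655, 0.126, 0.049], [0.656, 0.13, 0.048]]
250 [[0.655, 0.123, 0.052], [0.655, 0.126, 0.053], [0.656, 0.13, 0.053]]
254 [[0.655, 0.123, 0.056], [0.655, 0.126, 0.056], [0.656, 0.129, 0.056]]
258 [[0.654, 0.123, 0.06], [0.655, 0.126, 0.059], [0.657, 0.129, 0.058]]
262 [[0.655, 0.123, 0.062], [0.655, 0.126, 0.064], [0.656, 0.129, 0.062]]
266 [[0.655, 0.123, 0.066], [0.655, 0.126, 0.067], [0.656, 0.129, 0.065]]
270 [[0.655, 0.123, 0.068], [0.655, 0.126, 0.069], [0.655, 0.129, 0.07]]
274 [[0.655, 0.123, 0.072], [0.655, 0.126, 0.072], [0.656, 0.129, 0.071]]
278 [[0.654, 0.124, 0.076], [0.655, 0.126, 0.074], [0.656, 0.129, 0.075]]
```

The wrist and side depths agree that the shut fingertips are really at z≈0.038–0.040 while the reported TCP is at 0.010. The tips therefore end about 28 mm above the reported TCP. I'll descend with that correction and watch the force.

Request:
servo_tool(
  motion=[0,0,0,0,32,0,0,0,0,32,0,0,0,0,32,1,0,8,0,32,1,0,16,0,32,1,0,20,0,32,1,0,24,0,32,1,0,24,0,32,1,0,24,0,32,1,0,24,0,32],
)

```text
time_s: 6.73
tool_pos: [0.6665, 0.1237, -0.014]
tcp_rot: [[-0.972, 0.236, 0.007], [0.236, 0.972, -0.002], [-0.008, -0.0, -1.0]]
contact_force: [0.1, -0.1, 0.9]
finger_gap: 0.374
```

```bash
python3 - <<'E'
from h import *
i=cam("side");P,D=imaging.snapshot("side"); C=cloud(i,D)
for v in range(162,186,2): print(v,[ (u,C[v,u].round(3).tolist(),int(P[v,u].max())) for u in (298,301,304)])
go(.666,.1236,-.014,76.2)
E
```

```text
162 [(298, [0.65, 0.103, 0.079], 39), (301, [0.639, 0.065, 0.103], 36), (304, [0.647, 0.061, 0.103], 62)]
164 [(298, [0.649, 0.1, 0.074], 44), (301, [0.642, 0.07, 0.092], 33), (304, [0.653, 0.071, 0.09], 46)]
166 [(298, [0.644, 0.089, 0.074], 42), (301, [0.646, 0.074, 0.082], 41), (304, [0.652, 0.068, 0.084], 36)]
168 [(298, [0.644, 0.088, 0.068], 37), (301, [0.649, 0.08, 0.071], 44), (304, [0.659, 0.079, 0.07], 45)]
170 [(298, [0.642, 0.084, 0.063], 66), (301, [0.652, 0.082, 0.062], 42), (304, [0.658, 0.076, 0.065], 43)]
172 [(298, [0.651, 0.099, 0.046], 72), (301, [0.66, 0.095, 0.046], 41), (304, [0.171, -0.732, 0.637], 41)]
174 [(298, [0.651, 0.097, 0.04], 56), (301, [0.662, 0.097, 0.037], 43), (304, [0.7, 0.143, 0.001], 114)]
176 [(298, [0.651, 0.096, 0.033], 59), (301, [0.66, 0.094, 0.032], 41), (304, [0.695, 0.133, 0.001], 119)]
178 [(298, [0.653, 0.098, 0.024], 56), (301, [0.663, 0.097, 0.022], 61), (304, [0.688, 0.12, 0.003], 119)]
180 [(298, [0.665, 0.118, 0.001], 79), (301, [0.672, 0.111, 0.004], 115), (304, [0.681, 0.108, 0.004], 110)]
182 [(298, [0.66, 0.107, 0.002], 71), (301, [0.668, 0.103, 0.002], 69), (304, [0.677, 0.1, 0.002], 71)]
184 [(298, [0.654, 0.095, 0.003], 69), (301, [0.662, 0.091, 0.003], 71), (304, [0.672, 0.09, 0.002], 116)]
t=6.8 q6=-1.20 psi=76.4 pos=[ 0.6666  0.1237 -0.0137] gap=32.0 F=[ 0.2 -1.1  0.6] -> [ 0.6 -0.3  0.3] 0.003 rows 0.0
```

Request:
servo_tool(
  motion=[0,0,2,0,32,0,0,2,0,0,0,0,2,0,0,0,0,2,0,0,0,0,2,0,0],
  force=40,
)

```text
time_s: 7.2
tool_pos: [0.6667, 0.1238, -0.0156]
tcp_rot: [[-0.972, 0.236, 0.008], [0.236, 0.972, -0.002], [-0.008, 0.0, -1.0]]
contact_force: [0.5, -0.2, -0.2]
finger_gap: 0.153
```

```bash
python3 -c "
from h import *
go(.4648,.2738,.06,-1.84)"
```

```text
t=7.2 q6=-1.20 psi=76.4 pos=[ 0.6667  0.1238 -0.0156] gap=13.1 F=[ 0.5 -0.2 -0.2] -> [231.   98.2 -77.5] 1.365 rows 10.9
```

Request:
servo_tool(
  motion=[0,0,-35,0,0,0,0,-70,0,0,30,12,-80,0.12,0,55,24,-80,0.24,0,80,36,-80,0.36,0,105,48,-80,0.48,0,130,58,-80,0.6,0,155,68,-80,0.72,0,180,78,-80,0.84,0,205,88,-80,0.96,0],
)

```text
time_s: 8.03
tool_pos: [0.4863, 0.2583, 0.0625]
tcp_rot: [[-0.359, 0.933, 0.008], [0.933, 0.359, -0.002], [-0.005, 0.007, -1.0]]
contact_force: [0.0, 0.4, -0.8]
finger_gap: 0.153
```

```bash
python3 -c "
from h import *
go(.4648,.2738,.06,-1.84)"
```

```text
t=8.0 q6=0.06 psi=21.0 pos=[0.4863 0.2583 0.0625] gap=13.1 F=[ 0.   0.4 -0.8] -> [ 22.2 -14.5   2.3] 0.399 rows 3.2
```

Request:
servo_tool(
  motion=[22,-14.5,2,0.12,0,22,-14.5,2,0.24,0,22,-14.5,2,0.36,0,22,-14.5,2,0.4,0,22,-14.5,2,0.4,0,22,-14.5,2,0.4,0,22,-14.5,2,0.4,0],
)

```text
time_s: 8.62
tool_pos: [0.4649, 0.2735, 0.0602]
tcp_rot: [[0.032, 0.999, 0.008], [0.999, -0.032, -0.002], [-0.002, 0.008, -1.0]]
contact_force: [-0.5, 0.4, -1.1]
finger_gap: 0.153
```

```bash
python3 - <<'E'
from h import *
i=cam("wrist");P,D=imaging.snapshot("wrist"); C=cloud(i,D)
cv2.imwrite("pics/w6.png",P)
go(.4648,.2738,.06,-1.84)
holes(i,P,[(.4668,.3376),(.4627,.2099)])
i=cam("top");P,D=imaging.snapshot("top"); holes(i,P,[(.4668,.3376),(.4627,.2099)])
E
```

```text
t=8.7 q6=0.50 psi=-1.8 pos=[0.4649 0.2735 0.0603] gap=12.9 F=[-0.3 -0.7 -1. ] -> [ 0.3 -0.1  0.3] -0.0 rows 0.0
(0.4668, 0.3376) 653 152.5 175.7 [0.5189 0.3296 0.019 ]
```

View pics/w6.png

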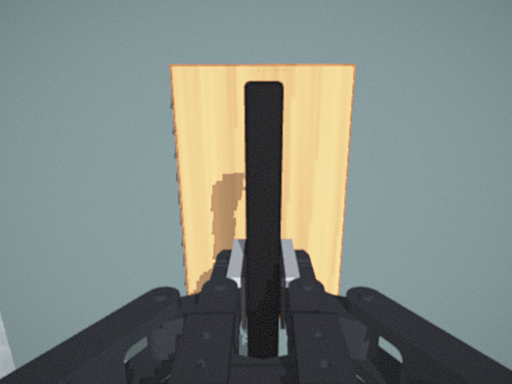

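```bash
python3 - <<'E'
from h import *
i=cam("wrist")
for p in [(171.5,66),(355,66),(188,295),(340,295)]: print("front",world(i,*p,z=.019).round(4))
for p in [(245,85),(283.5,85),(264,82),(245.5,220),(281.5,220)]: print("bar",world(i,*p,z=.111).round(4))
E
```

```text
front [0.4132 0.365  0.019 ]
front [0.5221 0.3614 0.019 ]
front [0.4075 0.2089 0.019 ]
front [0.5185 0.2046 0.019 ]
bar [0.4601 0.3504 0.111 ]
bar [0.4732 0.35   0.111 ]
bar [0.4666 0.3512 0.111 ]
bar [0.4579 0.3014 0.111 ]
bar [0.4717 0.3009 0.111 ]
```

Request:
servo_tool(
  motion=[2,0.6,20,0,0,2,0.6,38,0,0,2,0.6,48,0,0,2,0.6,54,0,0,2,0.6,57,0,0,2,0.6,59,0,0,2,0.6,59.5,0,0,2,0.6,59.5,0,0,2,0.6,59.5,0,0],
)

```text
time_s: 9.47
tool_pos: [0.4665, 0.2756, 0.0016]
tcp_rot: [[0.033, 0.999, 0.009], [0.999, -0.032, -0.001], [-0.001, 0.009, -1.0]]
contact_force: [-0.8, 0.4, -0.7]
finger_gap: 0.154
```

Request:
servo_tool(
  motion=[0,0,0,0,30,0,0,0,0,30,0,0,0,0,30,0,0,-6,0,30,0,0,-15,0,30,0,0,-50,0,50,0,0,-90,0,60,0,0,-130,0,70,0,0,-130,0,70,0,0,-130,0,70],
)

```text
time_s: 10.3
tool_pos: [0.4669, 0.2767, 0.1358]
tcp_rot: [[0.032, 0.999, 0.015], [0.999, -0.032, 0.002], [0.002, 0.015, -1.0]]
contact_force: [0.6, -0.4, -0.5]
finger_gap: 0.82
```

```bash
python3 - <<'E'
from h import *
i=cam("wrist");P,D=imaging.snapshot("wrist"); C=cloud(i,D); g=P.max(-1)
cv2.imwrite("pics/w7.png",P)
m=(g<60)&(abs(C[...,2]-.051)<.008)
m=cv2.morphologyEx(m.astype(np.uint8),cv2.MORPH_OPEN,np.ones((2,2)))
print("bar",rect(i,m,.051), m.sum())
m=(C[...,2]>.012)&(C[...,2]<.065)
m=cv2.morphologyEx(m.astype(np.uint8),cv2.MORPH_OPEN,np.ones((5,5))); m[300:]=0
print("front",rect(i,m,.019))
go(.30,.1,.17,90)
E
```

```text
bar (465.4, 273.6, 156.1, 12.1, 87.6) 2908
front (463.8, 269.9, 187.4, 111.0, 88.2)
t=10.3 q6=0.50 psi=-1.9 pos=[0.4658 0.276  0.133 ] gap=70.2 F=[ 0.6 -0.3 -0.4] -> [-181.3 -159.5  -38.8] -1.603 rows 12.8
```

View pics/w7.png

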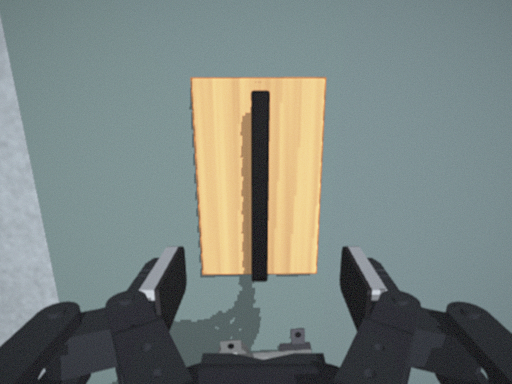

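```bash
python3 - <<'E'
from h import *
i=cam("wrist")
c=np.array([world(i,*p,z=.019)[:2] for p in [(191,77.5),(326,77.5),(318,275),(202,275)]]); print(c.round(4),c.mean(0).round(4))
for p in [(260,91),(259.5,281)]: print("bar end",world(i,*p,z=.051).round(4))
go(.452,-.082,.15,8)
E
```

```text
[[0.4112 0.3647]
 [0.5201 0.3611]
 [0.5162 0.1812]
 [0.4046 0.1857]] [0.463  0.2732]
bar end [0.4663 0.3521 0.051 ]
bar end [0.4602 0.1964 0.051 ]
t=10.3 q6=0.50 psi=-1.9 pos=[0.4658 0.276  0.133 ] gap=70.2 F=[ 0.6 -0.3 -0.4] -> [-358.3   -2.   -17.1] -0.172 rows 8.6
```

Request:
servo_tool(
  motion=[-358,-2,0,0,60,-358,-2,0,0,60,-358,-2,0,0,60,-358,-2,0,0,60,-358,-2,0,0,60,-358,-2,0,0,60,-358,-2,0,0,60,-358,-2,0,0,60,-358,-2,0,0,60,-358,-2,0,0,60],
)

```text
time_s: 11.18
tool_pos: [0.4508, -0.0856, 0.1314]
tcp_rot: [[0.038, 0.999, 0.008], [0.999, -0.038, -0.001], [-0.0, 0.008, -1.0]]
contact_force: [0.6, -0.0, -0.7]
finger_gap: 0.699
```

Request:
servo_tool(
  motion=[10,0,0,0,60,10,0,0,0,60,10,0,0,0,60],
)

```text
time_s: 11.43
tool_pos: [0.4508, -0.0741, 0.1305]
tcp_rot: [[0.036, 0.999, 0.006], [0.999, -0.036, -0.0], [0.0, 0.006, -1.0]]
contact_force: [-0.3, -0.6, 0.3]
finger_gap: 0.702
```

```bash
cat >> h.py <<'E'
def knob(n="wrist",zb=.003):
    i=cam(n);P,D=imaging.snapshot(n); C=cloud(i,D)
    hsv=cv2.cvtColor(P,cv2.COLOR_BGR2HSV)
    m=((hsv[...,0]>10)&(hsv[...,0]<30)&(hsv[...,1]>110)&(hsv[...,2]>70)&(C[...,2]>zb+.015)&(C[...,2]<zb+.05)).astype(np.uint8)
    k,l,st,ce=cv2.connectedComponentsWithStats(m)
    for j in range(1,k):
        if st[j,4]>30:
            W=C[l==j]; s=l==j
            print(n,st[j],"rect@head",rect(i,s,zb+.0215),"mean",W.mean(0).round(4))
    return i,P,C
E
python3 - <<'E'
from h import *
i,P,C=knob(); cv2.imwrite("pics/w8.png",P)
go(.452,-.082,-.018,-1.9); knob("top")
E
```

```text
wrist [ 248  173   36   36 1003] rect@head (452.6, -80.2, 31.5, 30.3, 87.8) mean [ 0.4523 -0.0788  0.0293]
wrist [113 216  10   9  71] rect@head (320.8, -102.1, 8.0, 7.6, -53.1) mean [ 0.3221 -0.1011  0.0272]
wrist [101 235  10   9  66] rect@head (307.0, -119.8, 8.0, 7.8, -54.1) mean [ 0.3086 -0.1186  0.0272]
t=11.5 q6=-0.21 psi=-2.0 pos=[ 0.451  -0.0742  0.1309] gap=60.0 F=[-0.5  0.1 -0. ] -> [ -7.7   0.2 148.9] -0.002 rows 3.6
top [149  38  29  16 219] rect@head (925.1, 311.7, 87.2, 47.6, -88.3) mean [0.927  0.317  0.0205]
top [331  43  16  15 102] rect@head (926.8, -234.7, 50.1, 41.6, -5.4) mean [ 0.9285 -0.2384  0.0203]
top [338  92  23  27 257] rect@head (757.7, -269.6, 84.8, 59.3, -8.0) mean [ 0.7467 -0.2632  0.0331]
```

View pics/w8.png

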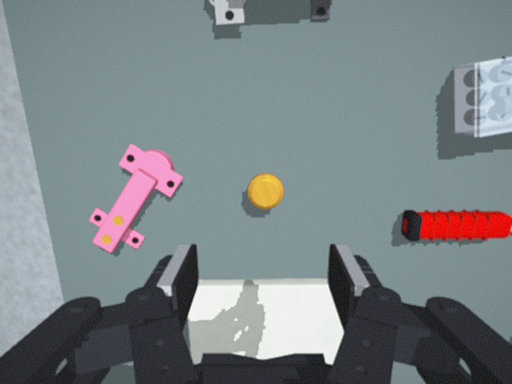

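Request:
servo_tool(
  motion=[-6.7,0.7,40,0,60,-6.7,0.7,80,0,60,-6.7,0.7,110,0,60,-6.7,0.7,130,0,60,-6.7,0.7,145,0,60,-6.7,0.7,151,0,60,-6.7,0.7,151,0,60,-6.7,0.7,151,0,60,-6.7,0.7,151,0,60],
)

```text
time_s: 12.28
tool_pos: [0.4538, -0.0812, -0.0185]
tcp_rot: [[0.035, 0.999, 0.01], [0.999, -0.035, -0.001], [-0.001, 0.01, -1.0]]
contact_force: [-0.1, -0.8, -0.3]
finger_gap: 0.702
```

Request:
servo_tool(
  motion=[0,0,0,0,20,0,0,0,0,20,0,0,0,0,20,0,0,0,0,20,0,0,0,0,20],
  force=30,
)

```text
time_s: 12.7
tool_pos: [0.4547, -0.0814, -0.0172]
tcp_rot: [[0.035, 0.999, 0.012], [0.999, -0.035, -0.002], [-0.001, 0.012, -1.0]]
contact_force: [-1.7, 1.2, 5.1]
finger_gap: 0.348
```

```bash
python3 - <<'E'
from h import *
go(.4908,-.3285,.06,-1.9)
E
```

```text
t=12.7 q6=-0.22 psi=-2.0 pos=[ 0.4547 -0.0814 -0.0172] gap=29.7 F=[-1.7  1.2  5.1] -> [-245.8   45.7  -76.4] -0.002 rows 6.3
```

Request:
servo_tool(
  motion=[0,0,-40,0,20,-30,5,-76,0,20,-70,14,-76,0,20,-110,21,-76,0,20,-150,28,-76,0,20,-190,35,-76,0,20,-230,43,-76,0,20,-246,46,-76,0,20,-246,46,-76,0,20,-246,46,-76,0,20],
)

```text
time_s: 13.53
tool_pos: [0.4908, -0.3293, 0.0593]
tcp_rot: [[0.037, 0.999, 0.012], [0.999, -0.037, -0.001], [-0.001, 0.012, -1.0]]
contact_force: [0.3, 0.2, -0.8]
finger_gap: 0.347
```

Request:
servo_tool(
  motion=[0,0,0,0,20,0,0,0,0,20],
)

```text
time_s: 13.7
tool_pos: [0.4908, -0.3281, 0.0593]
tcp_rot: [[0.036, 0.999, 0.011], [0.999, -0.036, -0.001], [-0.0, 0.011, -1.0]]
contact_force: [-0.7, 0.4, -0.4]
finger_gap: 0.353
```

```bash
python3 - <<'E'
from h import *
i=cam("wrist");P,D=imaging.snapshot("wrist"); cv2.imwrite("pics/w9.png",P)
holes(i,P,[(.4914,-.3289)],r=20)
j=cam("side");Q,D=imaging.snapshot("side"); 
a=cv2.resize(Q[220:340,200:360],(800,600),interpolation=cv2.INTER_CUBIC)
b=np.zeros((600,800,3),np.uint8); b[:384,:500]=P[:,:500]; cv2.imwrite("pics/c9.png",np.hstack([cv2.resize(P,(400,300)),cv2.resize(a,(400,300))]))
go(.4908,-.3285,.06,-1.9); print(telemetry.state()["finger_gap"])
E
```

```text
(0.4914, -0.3289) 5670 263.8 209.9 [ 0.491  -0.3286  0.019 ]
(0.4914, -0.3289) 1195 261.6 228.8 [ 0.489  -0.3421  0.019 ]
t=13.8 q6=-0.62 psi=-2.0 pos=[ 0.491  -0.3282  0.0595] gap=30.0 F=[ 0.3  0.7 -0.7] -> [-0.3 -0.2 -0.5] -0.002 rows 0.0
0.35176036137212
```

View pics/c9.png

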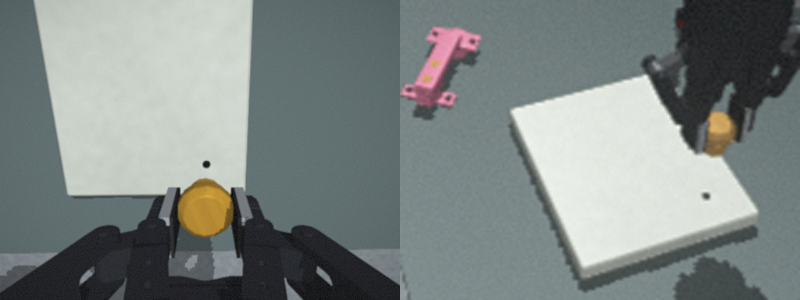

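```bash
python3 - <<'E'
from h import *
i,P,C=knob(zb=.0797)
E
```

```text
wrist [ 227  232   72   72 4002] rect@head (489.4, -326.7, 34.3, 30.8, 89.7) mean [ 0.4895 -0.3238  0.1055]
```

Request:
servo_tool(
  motion=[-0.5,1.3,20,0,20,-0.5,1.3,38,0,20,-0.5,1.3,48,0,20,-0.5,1.3,54,0,20,-0.5,1.3,58,0,20,-0.5,1.3,60,0,20,-0.5,1.3,60.5,0,20,-0.5,1.3,60.5,0,20,-0.5,1.3,60.5,0,20],
)

```text
time_s: 14.6
tool_pos: [0.4934, -0.3293, -0.0001]
tcp_rot: [[0.035, 0.999, 0.013], [0.999, -0.035, -0.002], [-0.001, 0.013, -1.0]]
contact_force: [-0.1, -0.6, -1.5]
finger_gap: 0.352
```

Request:
servo_tool(
  motion=[0,0,0,0,45,0,0,0,0,55,0,0,0,0,60,0,0,-4,0,60,0,0,-15,0,60,0,0,-50,0,60,0,0,-90,0,60,0,0,-130,0,70,0,0,-130,0,70,0,0,-130,0,70],
)

```text
time_s: 15.43
tool_pos: [0.4932, -0.3302, 0.1347]
tcp_rot: [[0.035, 0.999, 0.019], [0.999, -0.035, -0.007], [-0.006, 0.019, -1.0]]
contact_force: [-0.7, -0.0, -0.1]
finger_gap: 0.816
```

```bash
python3 - <<'E'
from h import *
i,P,C=knob(zb=.019); cv2.imwrite("pics/w10.png",P)
# door rectangle
m=(P.min(-1)>120)&(abs(C[...,2]-.019)<.006)&(np.ptp(P,-1)<40); m=cv2.morphologyEx(m.astype(np.uint8),cv2.MORPH_OPEN,np.ones((5,5)))
print("door",rect(i,m,.019))
go(.661,-.004,.1,8)
E
```

```text
wrist [ 242  166   37   38 1064] rect@head (491.8, -328.2, 30.3, 30.2, -47.6) mean [ 0.4918 -0.3267  0.0455]
door (448.1, -271.5, 169.3, 158.0, 88.2)
t=15.5 q6=-0.62 psi=-2.0 pos=[ 0.4922 -0.3294  0.1318] gap=70.1 F=[-0.3 -0.  -0.7] -> [331.2 156.7  33.2] -0.175 rows 8.8
```

View pics/w10.png

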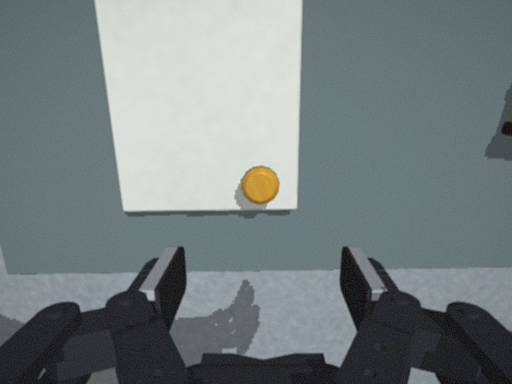

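Request:
servo_tool(
  motion=[38,18,0,0.12,75,76,36,0,0.24,75,114,54,0,0.36,75,152,72,0,0.48,75,190,90,0,0.6,75,228,108,0,0.72,75,266,126,0,0.84,75,300,142,0,0.96,75,331,157,0,1.08,75,331,157,0,1.2,75],
)

```text
time_s: 16.32
tool_pos: [0.6613, 0.0019, 0.1309]
tcp_rot: [[0.942, 0.336, 0.012], [0.336, -0.942, -0.002], [0.011, 0.006, -1.0]]
contact_force: [-0.5, 0.2, -0.0]
finger_gap: 0.875
```

Request:
servo_tool(
  motion=[0,0,0,0.12,75,0,0,0,0.2,75,0,0,0,0.2,75,0,0,0,0.2,75,0,0,0,0.2,75],
)

```text
time_s: 16.73
tool_pos: [0.661, 0.0016, 0.1302]
tcp_rot: [[0.99, 0.144, 0.011], [0.144, -0.99, -0.002], [0.011, 0.003, -1.0]]
contact_force: [0.2, -0.5, -0.0]
finger_gap: 0.881
```

```bash
python3 - <<'E'
from h import *
i=cam("wrist");P,D=imaging.snapshot("wrist"); C=cloud(i,D); cv2.imwrite("pics/w11.png",P)
for r in spotter.masks_of("cambox_mid","wrist")[:2]:
    m=r["mask"]; print(r["p"],r["rect"],rect(i,m,.039))
m=((C[...,2]>.030)&(C[...,2]<.048)).astype(np.uint8); m[:, :150]=0;m[:,400:]=0
m=cv2.morphologyEx(m,cv2.MORPH_OPEN,np.ones((3,3))); print("depth",rect(i,m,.039),m.sum())
j=cam("top");P,D=imaging.snapshot("top")
go(.661,-.004,.13,-82)
E
```

```text
0.64 [236.2, 126.3, 308.6, 242.0] (664.3, -4.6, 93.2, 58.2, 8.1)
depth (663.2, -4.4, 89.2, 57.5, 8.1) 7330
t=16.9 q6=1.37 psi=-81.8 pos=[0.6612 0.0015 0.1308] gap=75.2 F=[0.3 0.7 0.5] -> [-1.   5.4  0.8] 0.003 rows 0.1
```

View pics/w11.png

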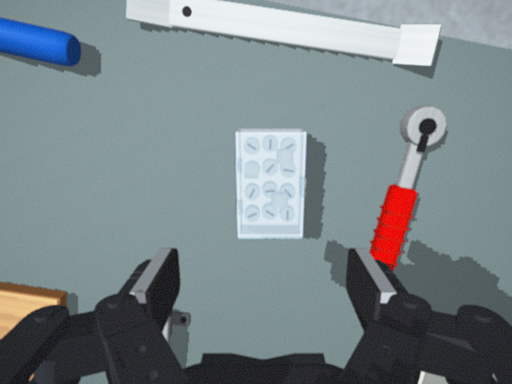

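Request:
servo_tool(
  motion=[1.4,6.2,20,0,75,1.4,6.2,55,0,75,1.4,6.2,90,0,75,1.4,6.2,115,0,75,1.4,6.2,132,0,75,1.4,6.2,143,0,75,1.4,6.2,148,0,75,1.4,6.2,149,0,75,1.4,6.2,149,0,75,1.4,6.2,149,0,75],
)

```text
time_s: 17.72
tool_pos: [0.6664, -0.0048, -0.0163]
tcp_rot: [[0.99, 0.143, 0.015], [0.143, -0.99, -0.002], [0.015, 0.004, -1.0]]
contact_force: [-0.2, 0.3, 0.4]
finger_gap: 0.875
```

Request:
servo_tool(
  motion=[0,0,0,0,40,0,0,0,0,40,0,0,0,0,40,0,0,0,0,40,0,0,0,0,40],
  force=50,
)

```text
time_s: 18.13
tool_pos: [0.6676, -0.0048, -0.0141]
tcp_rot: [[0.99, 0.143, 0.018], [0.143, -0.99, -0.002], [0.018, 0.005, -1.0]]
contact_force: [0.0, -0.6, 6.7]
finger_gap: 0.647
```

```bash
python3 - <<'E'
from h import *
go(.5874,.2694,.06,-1.9)
E
```

```text
t=18.1 q6=1.37 psi=-81.8 pos=[ 0.6676 -0.0048 -0.0141] gap=55.2 F=[ 0.  -0.6  6.7] -> [ -38.9 -282.5  -76.2] -1.394 rows 11.2
```

Request:
servo_tool(
  motion=[0,0,-35,0,40,0,0,-70,0,40,-3,-20,-86,-0.12,40,-6,-50,-86,-0.24,40,-10,-80,-86,-0.36,40,-14,-110,-86,-0.48,40,-18,-140,-86,-0.6,40,-22,-170,-86,-0.72,40,-26,-200,-86,-0.84,40,-30,-230,-86,-0.96,40],
)

```text
time_s: 18.97
tool_pos: [0.6027, 0.22, 0.07]
tcp_rot: [[0.445, 0.895, 0.018], [0.895, -0.445, -0.002], [0.006, 0.017, -1.0]]
contact_force: [0.6, 0.6, -2.6]
finger_gap: 0.647
```

```bash
python3 - <<'E'
from h import *
go(.5884,.2734,.06,-1.9)
E
```

```text
t=19.0 q6=0.76 psi=-26.5 pos=[0.6027 0.22   0.07  ] gap=55.3 F=[ 0.6  0.6 -2.6] -> [ 41.4 -36.7   9.6] -0.429 rows 3.4
```

Request:
servo_tool(
  motion=[14,-12,0,-0.12,40,28,-24,0,-0.24,40,41,-37,0,-0.36,40,41.4,-36.7,0,-0.43,40,41.4,-36.7,0,-0.43,40,41.4,-36.7,0,-0.43,40,41.4,-36.7,0,-0.43,40],
)

```text
time_s: 19.55
tool_pos: [0.5884, 0.2728, 0.0695]
tcp_rot: [[0.035, 0.999, 0.018], [0.999, -0.035, -0.002], [-0.002, 0.018, -1.0]]
contact_force: [0.3, 0.4, -2.6]
finger_gap: 0.644
```

```bash
python3 - <<'E'
from h import *
i=cam("wrist");P,D=imaging.snapshot("wrist"); C=cloud(i,D); cv2.imwrite("pics/w12.png",P)
go(.5884,.2734,-.012,-1.9)
zt=.039+telemetry.state()["tool_pos"][2]+.0141
m=(abs(C[...,2]-zt)<.006).astype(np.uint8); m[:,:150]=0;m[:,380:]=0
m=cv2.morphologyEx(m,cv2.MORPH_OPEN,np.ones((3,3))); print("box",rect(i,m,zt),m.sum(),zt)
v,u=np.nonzero(m); W=C[v,u]; print(np.percentile(W,[1,50,99],axis=0).round(4))
for r in spotter.masks_of("front","wrist")[:2]: print(r["p"],rect(i,r["mask"],.019))
for r in spotter.masks_of("cambox_mid","wrist")[:2]: print(r["p"],r["rect"],rect(i,r["mask"],zt))
E
```

```text
t=19.6 q6=0.42 psi=-2.0 pos=[0.5884 0.2727 0.0695] gap=55.0 F=[ 0.5 -0.  -2. ] -> [ 0.8 -1.5 81.5] -0.001 rows 2.0
box (586.5, 276.9, 84.2, 78.4, -2.3) 25309 0.12262322209960727
[[0.5548 0.2401 0.1184]
 [0.5865 0.2818 0.1217]
 [0.6186 0.315  0.1265]]
0.94 (467.0, 274.4, 180.5, 115.2, 88.2)
0.76 [187.0, 164.0, 339.4, 361.5] (586.7, 279.4, 85.9, 56.2, 87.7)
```

Request:
servo_tool(
  motion=[0.8,-1.5,25,0,40,0.8,-1.5,48,0,40,0.8,-1.5,62,0,40,0.8,-1.5,71,0,40,0.8,-1.5,77,0,40,0.8,-1.5,81,0,40,0.8,-1.5,82.5,0,40,0.8,-1.5,83,0,40,0.8,-1.5,83,0,40],
)

```text
time_s: 20.45
tool_pos: [0.5891, 0.2737, -0.0124]
tcp_rot: [[0.034, 0.999, 0.019], [0.999, -0.034, -0.002], [-0.001, 0.019, -1.0]]
contact_force: [0.1, -0.0, -1.6]
finger_gap: 0.644
```

Request:
servo_tool(
  motion=[0,0,0,0,70,0,0,0,0,75,0,0,0,0,75,0,0,-4,0,75,0,0,-15,0,75,0,0,-50,0,75,0,0,-90,0,70,0,0,-130,0,70,0,0,-150,0,70,0,0,-150,0,70],
)

```text
time_s: 21.28
tool_pos: [0.5889, 0.2751, 0.1467]
tcp_rot: [[0.034, 0.999, 0.031], [0.999, -0.034, 0.003], [0.004, 0.031, -0.999]]
contact_force: [0.3, -0.7, 1.2]
finger_gap: 0.82
```

```bash
cat >> h.py <<'E'
def blob(n,z,tol,q):
    "depth/box footprints of q in camera n"
    i=cam(n);P,D=imaging.snapshot(n); C=cloud(i,D)
    for r in spotter.masks_of(q,n)[:3]:
        m=cv2.dilate(r["mask"].astype(np.uint8),np.ones((5,5)))&(abs(C[...,2]-z)<tol)
        if m.sum()>20: print(n,q,r["p"],[int(x) for x in r["rect"]],"mask",rect(i,r["mask"],z),"depth",rect(i,m,z))
    return i,P,C
E
python3 - <<'E'
from h import *
blob("wrist",.039,.008,"cambox_mid"); blob("wrist",.019,.006,"front"); blob("top",.039,.01,"cambox_mid")
go(.463,.081,.13,-88)
E
```

```text
wrist cambox_mid 0.66 [225, 131, 291, 240] mask (587.5, 271.5, 94.7, 58.2, 86.2) depth (587.1, 270.7, 90.2, 57.3, 88.3)
wrist front 0.69 [43, 80, 199, 274] mask (466.1, 274.1, 180.5, 113.5, 88.2) depth (465.5, 274.0, 180.5, 112.0, 88.1)
top cambox_mid 0.73 [175, 100, 210, 109] mask (743.2, 216.3, 110.7, 27.0, 87.1) depth (743.6, 189.7, 49.7, 18.4, 83.4)
top cambox_mid 0.54 [177, 144, 186, 163] mask (583.8, 239.8, 58.2, 39.4, 2.0) depth (586.7, 244.6, 58.0, 42.5, 1.5)
t=21.6 q6=0.42 psi=-1.9 pos=[0.5854 0.2736 0.1357] gap=69.9 F=[0.3 0.6 0.3] -> [-196.6 -115.9    4.2] 1.502 rows 12.0
```

Request:
servo_tool(
  motion=[-30,-18,0,0.12,60,-60,-36,0,0.24,60,-90,-53,0,0.36,60,-120,-71,0,0.48,60,-150,-88,0,0.6,60,-180,-106,0,0.72,60,-197,-116,0,0.84,60,-197,-116,0,0.96,60,-197,-116,0,1.08,60,-197,-116,0,1.2,60],
)

```text
time_s: 22.42
tool_pos: [0.4622, 0.0802, 0.1333]
tcp_rot: [[0.946, 0.324, 0.015], [0.324, -0.946, -0.003], [0.013, 0.008, -1.0]]
contact_force: [-0.0, 0.4, 0.1]
finger_gap: 0.704
```

Request:
servo_tool(
  motion=[0,0,0,0.12,50,0,0,0,0.24,50,0,0,0,0.3,50,0,0,0,0.3,50,0,0,0,0.3,50,0,0,0,0.3,50],
)

```text
time_s: 22.92
tool_pos: [0.4619, 0.0801, 0.1329]
tcp_rot: [[0.999, 0.032, 0.014], [0.032, -0.999, -0.003], [0.014, 0.004, -1.0]]
contact_force: [0.2, -0.4, -0.2]
finger_gap: 0.585
```

```bash
python3 - <<'E'
from h import *
i,P,C=blob("wrist",.021,.02,"hinge_mid"); cv2.imwrite("pics/w13.png",P)
for r in spotter.spot_point("hinge_mid","wrist")[:3]: print(r,world(i,*r["at"],z=.015).round(4))
# arm on top
m=(abs(C[...,2]-.027)<.006).astype(np.uint8); m=cv2.morphologyEx(m,cv2.MORPH_OPEN,np.ones((5,5)))
k,l,st,ce=cv2.connectedComponentsWithStats(m)
for j in range(1,k):
    if st[j,4]>200: print(st[j],rect(i,l==j,.027))
go(.469,.081,.13,-88.3)
E
```

```text
wrist hinge_mid 0.75 [375, 268, 468, 317] mask (364.8, -55.9, 39.6, 35.7, -36.7) depth (367.0, -57.1, 44.7, 39.0, -49.3)
wrist hinge_mid 0.63 [231, 121, 291, 234] mask (464.8, 80.3, 99.4, 50.9, 1.7) depth (464.6, 80.2, 103.0, 54.6, 1.7)
{'at': [262.6, 179.2], 'p': 0.95} [0.4642 0.0797 0.015 ]
[ 69   0  12  60 469] (578.5, 225.9, 41.1, 6.4, -1.7)
[ 250  125   24   94 2158] (472.1, 80.8, 80.8, 19.4, 2.2)
t=23.1 q6=1.64 psi=-88.2 pos=[0.4621 0.0802 0.1332] gap=50.3 F=[ 0.1  0.5 -0.1] -> [ 6.9 -0.6  3.3] 0.001 rows 0.2
```

View pics/w13.png

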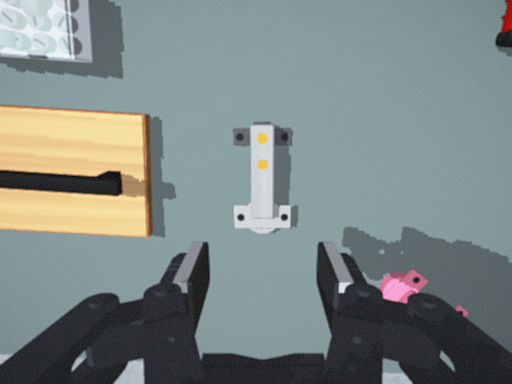

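Request:
servo_tool(
  motion=[6.5,0,40,0,45,6.5,0,80,0,45,6.5,0,112,0,45,6.5,0,132,0,45,6.5,0,145,0,45,6.5,0,151,0,45,6.5,0,153,0,45,6.5,0,153,0,45,6.5,0,153,0,45,6.5,0,153,0,45],
)

```text
time_s: 23.9
tool_pos: [0.4717, 0.08, -0.0184]
tcp_rot: [[0.999, 0.031, 0.017], [0.031, -1.0, -0.003], [0.017, 0.003, -1.0]]
contact_force: [-0.3, 0.5, -0.1]
finger_gap: 0.521
```

Request:
servo_tool(
  motion=[0,0,0,0,5,0,0,0,0,5,0,0,0,0,5,0,0,0,0,5,0,0,0,0,5],
  force=40,
)

```text
time_s: 24.32
tool_pos: [0.4726, 0.08, -0.0174]
tcp_rot: [[0.999, 0.031, 0.019], [0.031, -1.0, -0.003], [0.019, 0.003, -1.0]]
contact_force: [-1.4, -0.6, 5.7]
finger_gap: 0.224
```

```bash
python3 - <<'E'
from h import *
go(.5939,-.2718,.06,-1.9)
E
```

```text
t=24.3 q6=1.63 psi=-88.2 pos=[ 0.4726  0.08   -0.0174] gap=19.1 F=[-1.4 -0.6  5.7] -> [111.7 355.7 -74.1] -1.506 rows 12.1
```

Request:
servo_tool(
  motion=[0,0,-35,0,5,0,0,-70,0,5,10,30,-80,-0.12,5,20,65,-80,-0.24,5,32,100,-80,-0.36,5,44,135,-80,-0.48,5,55,170,-80,-0.6,5,66,205,-80,-0.72,5,77,240,-80,-0.84,5,88,275,-80,-0.96,5],
)

```text
time_s: 25.15
tool_pos: [0.5676, -0.1936, 0.0647]
tcp_rot: [[0.542, 0.84, 0.018], [0.84, -0.543, -0.002], [0.008, 0.016, -1.0]]
contact_force: [0.2, -0.4, -1.5]
finger_gap: 0.219
```

```bash
python3 - <<'E'
from h import *
go(.5947,-.2637,.06,-1.9)
E
```

```text
t=25.1 q6=0.18 psi=-32.9 pos=[ 0.5676 -0.1936  0.0647] gap=18.7 F=[ 0.2 -0.4 -1.5] -> [-44.2  60.7   5.3] -0.54 rows 4.3
```

Request:
servo_tool(
  motion=[-12,16,0,-0.12,5,-24,32,0,-0.24,5,-36,48,0,-0.36,5,-44,60.7,0,-0.48,5,-44,60.7,0,-0.54,5,-44,60.7,0,-0.54,5,-44,60.7,0,-0.54,5,-44,60.7,0,-0.54,5],
)

```text
time_s: 25.82
tool_pos: [0.5945, -0.263, 0.065]
tcp_rot: [[0.035, 0.999, 0.017], [0.999, -0.035, -0.002], [-0.001, 0.017, -1.0]]
contact_force: [0.4, 0.5, -1.0]
finger_gap: 0.221
```

```bash
python3 - <<'E'
from h import *
go(.5947,-.2637,-.016,-1.9)
z=telemetry.state()["tool_pos"][2]+.0174+.02
i,P,C=blob("wrist",z,.02,"hinge_mid"); cv2.imwrite("pics/w14.png",P)
blob("wrist",.019,.006,"door")
E
```

```text
t=25.8 q6=-0.44 psi=-2.0 pos=[ 0.5945 -0.263   0.065 ] gap=18.9 F=[ 0.4  0.5 -1. ] -> [-0.6 -1.2 81. ] -0.002 rows 1.9
wrist hinge_mid 0.63 [206, 165, 318, 356] mask (592.1, -264.9, 95.7, 46.2, 87.0) depth (592.5, -265.2, 96.3, 46.3, 87.7)
wrist door 0.65 [0, 82, 178, 330] mask (462.9, -267.1, 178.1, 138.2, 88.0) depth (461.7, -267.1, 178.1, 135.8, 88.0)
```

Request:
servo_tool(
  motion=[-0.6,-0.2,25,0,5,-0.6,-0.2,48,0,5,-0.6,-0.2,62,0,5,-0.6,-0.2,71,0,5,-0.6,-0.2,77,0,5,-0.6,-0.2,80,0,5,-0.6,-0.2,81.5,0,5,-0.6,-0.2,82,0,5,-0.6,-0.2,82,0,5],
)

```text
time_s: 26.77
tool_pos: [0.5965, -0.2642, -0.0156]
tcp_rot: [[0.034, 0.999, 0.019], [0.999, -0.034, -0.003], [-0.002, 0.019, -1.0]]
contact_force: [0.4, 0.3, -1.0]
finger_gap: 0.223
```

Request:
servo_tool(
  motion=[0,0,0,0,40,0,0,0,0,45,0,0,0,0,45,0,0,-4,0,45,0,0,-15,0,45,0,0,-50,0,50,0,0,-90,0,60,0,0,-130,0,60,0,0,-150,0,60,0,0,-150,0,60],
)

```text
time_s: 27.6
tool_pos: [0.5962, -0.2651, 0.1436]
tcp_rot: [[0.034, 0.999, 0.031], [0.999, -0.034, -0.009], [-0.008, 0.031, -0.999]]
contact_force: [0.7, 0.5, 1.0]
finger_gap: 0.702
```

```bash
python3 - <<'E'
from h import *
i,P,C=blob("wrist",.02,.02,"hinge_mid"); cv2.imwrite("pics/w15.png",P)
i,P,C=blob("wrist",.019,.006,"door")
m=(abs(C[...,2]-.019)<.006)&(P.min(-1)>120); v,u=np.nonzero(m); W=C[v,u]; W=W[(abs(W[:,1]+.27)<.03)&(W[:,0]<.56)]; print("door far edge",np.percentile(W[:,0],[98,99.5,100]))
blob("wrist",.02,.01,"ratchet_mid")
blob("top",.02,.01,"ratchet_mid"); blob("top",.02,.01,"hinge_mid")
go(.663,-.1215,.13,88.3)
E
```

```text
wrist hinge_mid 0.58 [230, 125, 286, 232] mask (594.1, -270.3, 100.1, 51.6, 87.8) depth (594.1, -270.5, 103.9, 55.5, 87.8)
wrist hinge_mid 0.52 [379, 138, 475, 221] mask (757.7, -275.7, 97.0, 69.8, -9.2) depth (757.0, -275.7, 100.4, 74.0, -9.2)
wrist door 0.61 [2, 85, 195, 282] mask (450.1, -267.7, 178.9, 162.3, 88.2) depth (449.3, -267.2, 177.9, 159.3, 88.1)
door far edge [0.52537021 0.52735591 0.52862959]
wrist ratchet_mid 0.86 [240, 0, 459, 27] mask (663.2, -132.6, 165.6, 17.9, -1.8) depth (663.1, -132.6, 165.5, 17.9, -1.8)
top ratchet_mid 0.88 [295, 107, 306, 159] mask (662.0, -124.9, 165.5, 34.1, 1.1) depth (662.1, -124.8, 165.7, 31.2, -0.3)
top ratchet_mid 0.66 [143, 188, 195, 198] mask (464.4, 279.9, 159.5, 23.3, 87.4) depth (467.0, 278.4, 168.2, 36.7, -88.5)
top hinge_mid 0.86 [138, 283, 172, 305] mask (164.0, 306.2, 101.6, 51.3, -71.0) depth (155.0, 305.6, 99.9, 51.0, -86.3)
top hinge_mid 0.62 [271, 227, 298, 256] mask (338.2, -83.5, 87.8, 49.9, 55.1) depth (341.0, -85.0, 87.4, 51.7, 63.8)
top hinge_mid 0.54 [332, 147, 337, 166] mask (597.9, -230.6, 43.9, 21.2, -20.7) depth (596.1, -232.7, 24.7, 21.9, -89.1)
t=28.1 q6=-0.44 psi=-1.9 pos=[ 0.5933 -0.2636  0.1335] gap=59.9 F=[ 0.5 -0.  -0.4] -> [144.3  64.8   4.5] -1.575 rows 12.6
```

Request:
servo_tool(
  motion=[15,7,0,0.12,60,30,14,0,0.24,60,45,21,0,0.36,60,60,28,0,0.48,60,80,36,0,0.6,60,100,45,0,0.72,60,120,54,0,0.84,60,144,60,0,0.96,60,144,60,0,1.08,60,144,60,0,1.2,60],
)

```text
time_s: 28.93
tool_pos: [0.6585, -0.12, 0.1339]
tcp_rot: [[0.945, 0.327, 0.017], [0.327, -0.945, -0.002], [0.016, 0.008, -1.0]]
contact_force: [1.2, -0.4, -0.4]
finger_gap: 0.704
```

Request:
servo_tool(
  motion=[0,0,0,0.12,50,0,0,0,0.24,50,0,0,0,0.36,50,0,0,0,0.36,50,0,0,0,0.36,50,0,0,0,0.36,50],
)

```text
time_s: 29.43
tool_pos: [0.6584, -0.12, 0.1337]
tcp_rot: [[1.0, -0.023, 0.017], [-0.023, -1.0, -0.002], [0.017, 0.002, -1.0]]
contact_force: [0.4, 0.5, 0.6]
finger_gap: 0.585
```

```bash
cat >> h.py <<'E'
def red():
    i=cam("wrist");P,D=imaging.snapshot("wrist"); C=cloud(i,D); h=cv2.cvtColor(P,cv2.COLOR_BGR2HSV)
    m=((h[...,0]<8)|(h[...,0]>172))&(h[...,1]>150)&(h[...,2]>60)
    print("red",rect(i,m,.018),m.sum()); return i,P,C
E
python3 - <<'E'
from h import *
i,P,C=blob("wrist",.018,.014,"ratchet_mid"); red()
for r in spotter.spot_point("ratchet_mid","wrist")[:2]: print(r,world(i,*r["at"],z=.015).round(4))
go(.658,-.1215,-.02,-91.7)
E
```

```text
wrist ratchet_mid 0.65 [246, 79, 288, 264] mask (661.1, -124.5, 167.2, 33.2, -0.3) depth (661.6, -123.9, 166.0, 33.3, -1.5)
red (631.1, -122.5, 88.3, 23.3, -1.9) 2326
{'at': [267.9, 177.5], 'p': 0.96} [ 0.6623 -0.1251  0.015 ]
t=29.6 q6=1.36 psi=-91.4 pos=[ 0.6585 -0.12    0.1339] gap=49.9 F=[ 0.6 -0.8  0.3] -> [ -3.1   1.3 153.9] 0.004 rows 3.7
```

Request:
servo_tool(
  motion=[-4,3,40,0,50,-4,3,80,0,50,-4,3,112,0,50,-4,3,132,0,50,-4,3,145,0,50,-4,3,152,0,50,-4,3,154,0,50,-4,3,154,0,50,-4,3,154,0,50,-4,3,154,0,50],
)

```text
time_s: 30.47
tool_pos: [0.6582, -0.1235, -0.0181]
tcp_rot: [[0.999, -0.025, 0.02], [-0.025, -1.0, -0.003], [0.021, 0.002, -1.0]]
contact_force: [0.2, 0.4, -0.3]
finger_gap: 0.584
```

Request:
servo_tool(
  motion=[0,0,0,0,5,0,0,0,0,5,0,0,0,0,5,0,0,0,0,5,0,0,0,0,5],
  force=60,
)

```text
time_s: 30.88
tool_pos: [0.6591, -0.1237, -0.0165]
tcp_rot: [[0.999, -0.025, 0.023], [-0.025, -1.0, -0.003], [0.023, 0.003, -1.0]]
contact_force: [-1.1, 0.1, 6.7]
finger_gap: 0.259
```

```bash
python3 - <<'E'
from h import *
p=telemetry.state()["tool_pos"]; go(.4568+p[0]-.662,.0032+p[1]+.1235,.05,-91.5)
E
```

```text
t=30.9 q6=1.35 psi=-91.4 pos=[ 0.6591 -0.1237 -0.0165] gap=22.1 F=[-1.1  0.1  6.7] -> [-206.7 -121.3  -71.6] 0.001 rows 6.0
```

Request:
servo_tool(
  motion=[0,0,-30,0,5,0,0,-60,0,5,-34,-20,-72,0,5,-69,-40,-72,0,5,-104,-60,-72,0,5,-139,-80,-72,0,5,-174,-101,-72,0,5,-206,-121,-72,0,5,-206,-121,-72,0,5,-206,-121,-72,0,5],
)

```text
time_s: 31.72
tool_pos: [0.4529, 0.0036, 0.0498]
tcp_rot: [[0.999, -0.023, 0.022], [-0.023, -1.0, -0.003], [0.022, 0.003, -1.0]]
contact_force: [1.0, -0.1, -2.9]
finger_gap: 0.263
```

Request:
servo_tool(
  motion=[0,0,0,0,5,0,0,0,0,5,0,0,0,0,5],
)

```text
time_s: 31.97
tool_pos: [0.4536, 0.0031, 0.0499]
tcp_rot: [[0.999, -0.024, 0.022], [-0.024, -1.0, -0.004], [0.022, 0.003, -1.0]]
contact_force: [-0.6, 0.2, -2.3]
finger_gap: 0.26
```

```bash
python3 - <<'E'
from h import *
i,P,C=blob("wrist",.018+.066,.014,"ratchet_mid")
go(.4539,.003,-.0155,-91.5)
E
```

```text
wrist ratchet_mid 0.63 [223, 52, 305, 359] mask (470.4, 4.3, 140.2, 32.8, -3.3) depth (470.1, 1.1, 140.7, 32.8, 0.3)
t=32.1 q6=1.52 psi=-91.4 pos=[0.4534 0.0031 0.0497] gap=22.3 F=[ 0.2  0.  -1.9] -> [-0.9 -0.1 65.2] 0.002 rows 1.6
```

Request:
servo_tool(
  motion=[-1,0,20,0,5,-1,0,38,0,5,-1,0,50,0,5,-1,0,58,0,5,-1,0,63,0,5,-1,0,65,0,5,-1,0,66,0,5,-1,0,66,0,5,-1,0,66,0,5],
)

```text
time_s: 32.82
tool_pos: [0.4544, 0.0029, -0.0156]
tcp_rot: [[0.999, -0.024, 0.023], [-0.024, -1.0, -0.003], [0.023, 0.003, -1.0]]
contact_force: [-0.4, -0.2, -2.9]
finger_gap: 0.265
```

Request:
servo_tool(
  motion=[0,0,0,0,45,0,0,0,0,50,0,0,0,0,50,0,0,-4,0,50,0,0,-15,0,50,0,0,-50,0,50,0,0,-90,0,60,0,0,-130,0,60,0,0,-160,0,60,0,0,-160,0,60],
)

```text
time_s: 33.65
tool_pos: [0.454, 0.0033, 0.1531]
tcp_rot: [[0.999, -0.024, 0.037], [-0.024, -1.0, -0.004], [0.037, 0.004, -0.999]]
contact_force: [0.1, 0.2, 0.8]
finger_gap: 0.707
```

```bash
python3 - <<'E'
from h import *
blob("wrist",.018,.014,"ratchet_mid"); i,P,C=red()
for r in spotter.spot_point("ratchet_mid","wrist")[:1]: print(r,world(i,*r["at"],z=.015).round(4))
go(.25,.25,.3,-60)
E
```

```text
wrist ratchet_mid 0.94 [246, 85, 284, 261] mask (456.6, 1.8, 167.0, 31.3, -0.7) depth (457.2, 2.8, 165.7, 31.4, -1.6)
red (426.9, 3.0, 88.0, 22.8, -2.0) 2137
{'at': [263.2, 173.1], 'p': 0.66} [0.4581 0.0021 0.015 ]
t=33.9 q6=1.52 psi=-91.4 pos=[0.4501 0.0035 0.1435] gap=59.8 F=[-0.   0.  -0.4] -> [-202.5 -241.2 -161.5] -0.548 rows 8.5
```

Request:
servo_tool(
  motion=[0,0,-35,0,60,0,0,-70,0,60,-20,-40,-100,0,60,-50,-80,-120,0,60,-80,-120,-120,0,60,-110,-160,-120,0,60,-140,-195,-120,0,60,-170,-230,-120,0,60,-200,-260,-120,0,60,-200,-290,-120,0,60],
)

```text
time_s: 34.68
tool_pos: [0.2656, 0.2702, 0.2576]
tcp_rot: [[1.0, -0.024, 0.02], [-0.024, -1.0, -0.005], [0.02, 0.004, -1.0]]
contact_force: [1.7, -0.6, 0.1]
finger_gap: 0.7
```

Request:
servo_tool(
  motion=[-20,-40,0,0,60,-40,-80,0,0,60,-60,-120,0,0,60,-60,-120,0,0,60,-60,-120,0,0,60],
)

```text
time_s: 35.1
tool_pos: [0.2068, 0.3929, 0.2536]
tcp_rot: [[1.0, -0.02, 0.017], [-0.02, -1.0, -0.009], [0.017, 0.008, -1.0]]
contact_force: [0.8, 0.1, 0.6]
finger_gap: 0.7
```

```bash
python3 - <<'E'
from h import *
for q,z in [("handle_mid",.051),("cambox_mid",.039),("hinge_mid",.02),("ratchet_mid",.02),("front",.019),("door",.019),("tape",.03),("screwdriver",.02)]: 
    i,P,C=blob("top",z,.012,q)
S,_=imaging.snapshot("side")
a=cv2.resize(P[70:270,120:390],(800,592),interpolation=cv2.INTER_CUBIC)
cv2.imwrite("pics/end.png",a); cv2.imwrite("pics/ends.png",S)
print(telemetry.state()["tool_pos"],telemetry.state()["time_s"])
E
```

```text
top handle_mid 0.74 [142, 189, 196, 198] mask (465.7, 272.2, 158.8, 16.8, 87.9) depth (464.5, 272.5, 158.9, 14.1, 87.7)
top cambox_mid 0.83 [158, 143, 187, 163] mask (586.6, 266.8, 95.7, 62.7, 87.7) depth (586.6, 269.8, 91.1, 58.0, 87.9)
top hinge_mid 0.87 [272, 222, 301, 254] mask (331.7, -87.1, 101.7, 53.9, 50.0) depth (333.5, -88.6, 101.4, 51.2, 54.7)
top hinge_mid 0.77 [332, 151, 363, 168] mask (592.5, -269.9, 99.0, 49.7, -88.5) depth (592.5, -269.9, 99.0, 55.9, -88.5)
top ratchet_mid 0.55 [252, 173, 264, 224] mask (456.3, 2.2, 159.8, 25.2, -1.8) depth (458.9, 2.6, 165.4, 28.4, -0.9)
top front 0.63 [139, 173, 201, 214] mask (464.2, 273.2, 184.3, 112.1, 88.3) depth (464.3, 272.8, 193.7, 121.2, 87.2)
top door 0.98 [319, 175, 379, 229] mask (447.2, -268.2, 184.0, 163.8, 89.5) depth (448.4, -266.8, 191.8, 176.6, 87.9)
top tape 0.98 [339, 95, 362, 118] mask (750.2, -272.0, 77.9, 68.1, -9.5) depth (753.6, -272.0, 82.4, 66.3, -7.9)
top tape 0.69 [252, 173, 265, 227] mask (457.1, 3.3, 161.8, 28.9, -1.3) depth (457.2, 1.7, 161.6, 27.8, -0.1)
top screwdriver 0.72 [146, 98, 210, 108] mask (752.4, 259.2, 193.0, 29.3, 86.3) depth (748.6, 262.8, 199.1, 32.7, 86.3)
[0.20856716 0.39166089 0.25594544] 35.95
```

View pics/end.png

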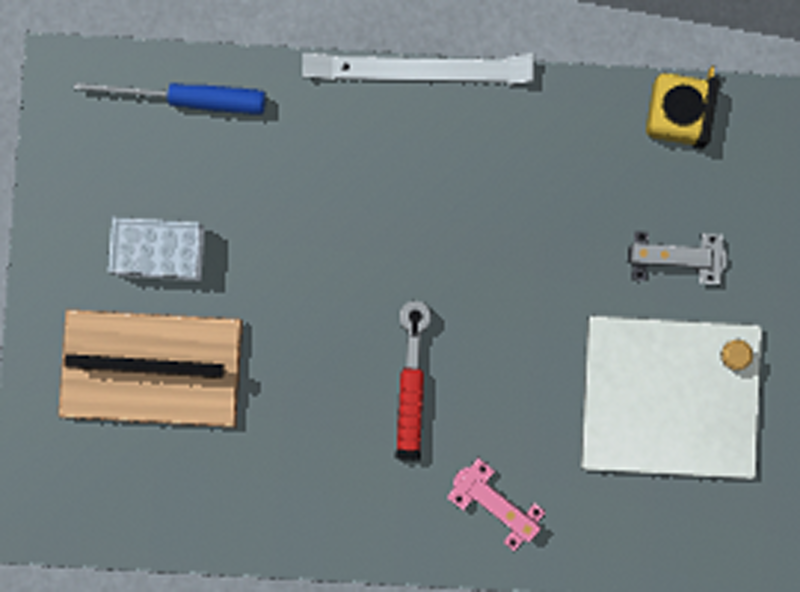

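The final picture shows the handle on the front at (145,365), knob on the door at (737,354), box at (155,248), hinge at (677,258) and ratchet at (411,382). Nothing else has moved.

```bash
python3 -c "
from h import *
print(workorder.job_done())"
```

```text
the job is handed in; nothing more can be done
None
```

The job is done as asked and handed in at about 36 s of the 112 s allowed. The robot gave no verdict; the figures below are my own last camera measurements.

| Part | Where it ended up |
|---|---|
| Bar handle | Standing on the drawer front, about 1 mm from centred over the two screw holes and parallel to the front |
| Brass knob | Upright on the door, about 1 mm from its hole |
| Cam-lock box | Lengthways behind the drawer front, gap about 38.6 mm, about 1 mm off centre |
| Hinge (the grey one) | Cup down, lengthways behind the door, gap about 38.7 mm, about 2 mm off centre |
| Ratchet handle | Flat, its middle about 1 mm from midway between the panel centres |

I did not move the tape measure, screwdriver, pry bar or the two pink hinges.

- **Failed grasps:** My first two tries at the bar handle closed on air above it and did not move it. Depth images showed the fingertips about 28 mm above the reported tool position, so I allowed for that on every later grasp.
- **Disagreements:** The top and wrist cameras differed by 1–2 mm, within their calibration. Readings I took while the arm was still moving were further off, so I left them out. In its last picture the top camera's mask put the cam box about 3 mm further from centre, but its depth reading agreed with the wrist camera.

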